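# Put the forming punches away in the pump-down storage case

## Task

Pack every forming punch on the bench into the tray of the storage case, each standing flat on the tray floor with its shank up, and only then set the deep cover down over the tray so that it sits fully home, and swing the clamp all the way down onto it. Then pump the case out with two full strokes of the hand pump, each right down to its stop, letting the head come all the way back up after each. Leave the other things on the bench where they are.

Things in the scene. Friction and masses are not known exactly. Their poses are not given: they have to be found in the camera images.
- punch_long: Forming punch: aluminium foot 50 mm (x) x 100 mm (y), 22 mm thick, with an upright square wooden shank, 16 x 16 mm, 40 mm tall, centred on it (sides along the body's x and y); 62 mm tall in all. Origin at the centre of the underside, z up. May be absent (None).
- punch_broad: Forming punch: aluminium foot 50 mm (x) x 64 mm (y), 22 mm thick, with an upright square wooden shank, 16 x 16 mm, 40 mm tall, centred on it (sides along the body's x and y); 62 mm tall in all. Origin at the centre of the underside, z up. May be absent (None).
- punch_square: Forming punch: aluminium foot 54 x 54 mm, 22 mm thick, with an upright square wooden shank, 16 x 16 mm, 40 mm tall, centred on it (sides along the body's x and y); 62 mm tall in all. Origin at the centre of the underside, z up. May be absent (None).
- punch_round: Forming punch: round aluminium foot 54 mm in diameter, 22 mm thick, with an upright square wooden shank, 16 x 16 mm, 40 mm tall, centred on it (sides along the body's x and y); 62 mm tall in all. Origin at the centre of the underside, z up. May be absent (None).
- punch_small: Forming punch: round aluminium foot 46 mm in diameter, 22 mm thick, with an upright square wooden shank, 16 x 16 mm, 40 mm tall, centred on it (sides along the body's x and y); 62 mm tall in all. Origin at the centre of the underside, z up. May be absent (None).
- cover: Deep grey plastic cover, open below: outside 144 mm (x) x 208 mm (y), 77 mm tall, walls 4 mm, clear height 72 mm. On top a centred dark wooden handle block 80 mm long (x), 18 mm thick (y), 30 mm tall (its top is 107 mm above the rim). Origin at the centre of the rim plane (underside), z up. Starts standing on the table, rim down.
- tray_floor (a point): Centre of the tray floor of the fixed aluminium case, 8 mm above the table; x, y along its sides, z up. Tray inside: 118 mm (x) x 182 mm (y), walls 4 mm thick, 20 mm above the floor. The cover goes around the walls with 5 mm play per side, its rim resting on the base plate level with this floor: its origin is then here, its x and y along this point's (either way round).
- clamp (a joint): Angle (rad) of the clamp arm, hinged on a steel post (30 x 16 mm, 100 mm tall) at the case's +y end: 0 = down, arm level over the seated cover; 1.6 to 1.95 = upright or leaning away from the tray, its top up to 181 mm above the table. Stiff: stays where it is left. From the hinge to its round black cross bar the arm is 72 mm long.
- clamp_pivot (a point): Point on the clamp's hinge axis, 103 mm above the table; the axis runs along the case's x. At 0 the arm points to the case's -y, at 1.57 straight up.
- pump (a joint): Stroke (m) of the pump plunger: 0 = up, 0.022 = down at its stop. Spring return: about 4 N to start, 10 N at the stop.
- pump_head (a point): Centre of the top face of the pump's round black plunger head, 44 mm in diameter, about 128 mm above the table when up, on the grey pump cylinder at the case's -y end. It moves down with the plunger.
- polish_jar: Bystander: closed jar, 50 mm in diameter, 60 mm tall; origin under its centre. Leave it alone.
- compound_cake: Bystander: reddish cake of polishing compound, 50 x 32 x 24 mm; origin under its centre. Leave it alone.
- bench_weight: Bystander: small brass weight with a knob, 40 mm in diameter, 40 mm tall; origin under its centre. Leave it alone.
- parts_dish: Bystander: small white dish, 80 mm across, 30 mm tall; origin under its centre. Leave it alone.
- clamp_grip (a point): Point on the axis of the clamp's black cross bar, where to take it: bar 12 mm thick, parallel to the case's x, 72 mm from the hinge axis, 66 mm long, free of the arm for 22 mm and more on either side of this point along its length. When the clamp is down, the bar's axis is 18 mm above the cover's top.

How it is judged:
On the way, in this order (a step that is already met when the one before it is completed fails the run):
1. all punches stand flat in the tray (x of punch_long in the frame of tray_floor between -0.059 and 0.059 m and y of punch_long in the frame of tray_floor between -0.091 and 0.091 m and z of punch_long in the frame of tray_floor between -0.004 and 0.004 m and angle between each of punch_long, punch_broad, punch_square, punch_round, punch_small's own z axis and vertical below 0.1 rad and x of punch_broad in the frame of tray_floor between -0.059 and 0.059 m and y of punch_broad in the frame of tray_floor between -0.091 and 0.091 m and z of punch_broad in the frame of tray_floor between -0.004 and 0.004 m and x of punch_square in the frame of tray_floor between -0.059 and 0.059 m and y of punch_square in the frame of tray_floor between -0.091 and 0.091 m and z of punch_square in the frame of tray_floor between -0.004 and 0.004 m and x of punch_round in the frame of tray_floor between -0.059 and 0.059 m and y of punch_round in the frame of tray_floor between -0.091 and 0.091 m and z of punch_round in the frame of tray_floor between -0.004 and 0.004 m and x of punch_small in the frame of tray_floor between -0.059 and 0.059 m and y of punch_small in the frame of tray_floor between -0.091 and 0.091 m and z of punch_small in the frame of tray_floor between -0.004 and 0.004 m), for 0.2 s.
2. the cover sits home over the tray (z of cover in the frame of tray_floor between -0.004 and 0.004 m and horizontal distance between cover and tray_floor below 0.012 m and angle between cover's own z axis and vertical below 0.05 rad), for 0.2 s.
3. the clamp is down (all of step 2 and value of joint clamp below 0.08 rad), for 0.2 s.
4. first stroke: pump down at its stop (value of joint pump above 0.018 m), for 0.05 s.
5. the pump head is back up (value of joint pump below 0.004 m), for 0.05 s.
6. second stroke: pump down at its stop (value of joint pump above 0.018 m), for 0.05 s.
At the end, for the whole second after the job is handed in: Every punch present stands in the tray, upright (0.1 rad) and on its floor (4 mm); the cover sits over the tray (within 12 mm sideways, 4 mm in height, level to 0.05 rad) and at rest; the clamp is down (under 0.08 rad); the pump is up (under 4 mm) (all of step 1 and all of step 3 and value of joint pump below 0.004 m and linear speed of cover below 0.02 m/s); the robot touches nothing.
It fails at once if a bystander (jar, cake, brass weight, dish) was pushed more than 40 mm or knocked over (distance of any of polish_jar, compound_cake, bench_weight, parts_dish from where it was at the start of the episode above 0.04 m or angle between any of polish_jar, compound_cake, bench_weight, parts_dish's own z axis and vertical above 0.6 rad).
Of punch_long, punch_broad, punch_square, punch_round, punch_small only 4 to 5 are there at a start; the rules pass over those that are not, and their reading is None.
At some moment in a run one of punch_long, punch_broad, punch_square, punch_round, punch_small, cover may be knocked a few centimetres aside while the robot is not near it.
It also fails if it takes over 210 s, if anything falls off the work surface, if the arm or the gripper's body presses on something with over 40 N, if the wrist force passes 120 N, or if a joint passes its speed limit or range.

## Robot

A 6-joint arm with a two-finger parallel gripper is mounted at the origin on the work surface. World frame = base frame: x ahead of the robot, y to its left, z up, the work surface at z = 0. Lengths are in m, angles in rad, forces in N, time in s.
With the tool pointing down it reaches from about 0.35 to 0.8 m from the base axis. Payload 7.3 kg.
Tool frame: the origin (TCP) lies midway between the tips of the shut fingers; the grasp point (between the pads) lies 19 mm behind it; z points along the fingers, y is the line along which they close (so a half turn about z gives the same grasp; the last joint's range is limited). The gripper opens to 85 mm and grips with 20 to 120 N. Pads are 22 mm wide; open, the fingers measure 114 mm over their backs; the gripper's body (76 mm by 85 mm) begins 54 mm behind the grasp point. The pads swing forward as they close: fully open they stand 13 mm farther back than shut.
Start: joints at [0.969, 0.342, 1.524, -0, 1.275, -0.146], TCP at [0.231, 0.471, 0.231] pointing down, gripper open.
Joint ranges: [-2.53, 2.53], [-0.77, 2.02], [0.04, 2.7], [-1, 4.14], [0.28, 2.66], [-3.11, 3.11]. Speed limits (rad/s): [2.57, 2.57, 3.14, 3.14, 3.14, 3.14].

## Interface

Orientations are given as a rotation vector (axis times angle).
In Python, from station import * gives the robot as it stands. The module is installed in compiled form; this text tells all that it offers.
- The arm moves only by the tool step_arm, never from a script. Its argument "increments" is a list of rows, each a list of 7 numbers: the turn, a rotation vector about the tool's x, y, z normalised to -1 to 1, where 1 is 1.5 rad, then the shift along the tool's x, y, z normalised to -1 to 1, where 1 is 0.8 m, then the finger opening in mm, from 0 to 85.4. In form: [[rx, ry, rz, tx, ty, tz, fingers], ...]. A call has 1 to 8 rows; each row shifts and turns the commanded pose from where the row before left it, along the tool's axes as they then stand; what a row does not reach is not made up. A row lasts 1/12 s, in which the tool goes at most 41.7 mm and 7.16 degrees, less where a joint would pass 70% of its speed; a pose out of reach is approached as far as the arm can. A call with a number of a shift or a turn outside -1 to 1 is refused whole. A call with a gripper value outside its range is refused whole. The fingers move at their own pace and stop on an object; "squeeze" is the grip in N (left out, the last holds). Time passes only in rows, so rows that do not move let the fingers close. It gives the time, the measured TCP pose, the force, the opening and the grip force at its end, in the units of the state.
- sense(): the state, without advancing time (a new reading comes with each control period).
- grab_frame(name): name is "side" or "top" or "wrist"; returns a dict with "img" (384x512x3 uint8, red, green, blue), "camera_matrix" (3x3 intrinsics, pixels), "rvec" (rotation vector, rad) and "tvec" (3), from world to camera coordinates, as OpenCV has them; the wrist camera has in their place "T_tool_cam" (4x4, takes a point from camera to tool coordinates, whose origin is the TCP and whose axes are the flange's). Camera axes: x right, y down, z forward; pixel columns grow to the right and rows downward; lengths in m; the calibration is good to about 2 mm. The wrist camera is an equidistant fisheye: a pixel r from the principal point sees the ray r / f radians off the axis. A picture is of the moment at which its call begins: read the wrist's pose just before it. There is no depth.
- finish_job(): hands the job in; it is judged then, once.
Trained networks look in the newest picture that a camera, given by its name, has taken for a name from the list of things; names that differ only in an ending like _2 or _b are one class to them, and where a whole thing is asked for, a point or a joint stands for the part that bears it (a point fixed in the world has none). Each returns a list of dicts, best first, with "score" (0 to 1); they miss things now and then, are a little off and sometimes report something else, mostly with a low value. They report only what shows in the picture. A call takes as long as a camera call.
- search_frame(target, camera): "box" ([centre column, centre row, width, height] in pixels, round what is visible of it).
- regions_of(target, camera): "region" (384x512 bool, what is visible of it) and "box" ([centre column, centre row, width, height] in pixels, round what is visible of it).
The state is a dict: "t": time; "qpos": joint angles; "dq": joint speeds; "joint_efforts": joint torques, N m; "tool_pos": TCP position; "ee_rot": TCP orientation; "contact_force": force on the tool from outside, world axes, zero at the start; "wrist_torque": the same for the moment, N m; "gripper_width": finger opening in m; "finger_force": force on a finger pad.
Only numpy, scipy, OpenCV 4.12 (cv2) and the standard library are available. Lean on these libraries where they do the work, as an engineer would, in place of code of your own. Each camera call takes 0.05 s, during which the arm holds its last target. There are 200 camera calls.

## Working session

There is one attempt and no reset: what is moved stays moved. The work goes in short steps, Python scripts to look and compute and a tool call to move; the robot and the scene stay as the last step left them, time stands still between calls to the robot, and variables do not carry over. Pictures are saved under pics/ and viewed, at most 14 in all, crops included, and the job is handed in when it is done.

Besides the shell and the picture viewer there is one more tool, called after "Call:" by a JSON object that holds its "method" and its "body". step_arm: Moves the arm, as the interface text tells. Its arguments: {"type":"object","properties":{"increments":{"type":"array"},"squeeze":{"type":"number"}},"required":["increments"]}

```bash
mkdir -p pics
cat > h.py <<'E'
from station import *
import numpy as np, cv2
from scipy.spatial.transform import Rotation as R
def save(cam,fn):
    f=grab_frame(cam); cv2.imwrite('pics/'+fn,f['img'][:,:,::-1]); return f
E
python3 - <<'E'
from h import *
s=sense(); print({k:np.round(v,3) for k,v in s.items()})
a=save('side','s0.png');b=save('top','t0.png')
ims=[x['img'][:,:,::-1] for x in (a,b)]
for n,f in(('side',a),('top',b)):
    print(n,f['camera_matrix'].round(1).tolist(),f['rvec'],f['tvec'])
    for t in ['punch_long','punch_broad','punch_square','punch_round','punch_small','cover','clamp','pump','clamp_grip','polish_jar','compound_cake','bench_weight','parts_dish']:
        print(t,[(np.round(d['box']).astype(int).tolist(),round(d['score'],2)) for d in search_frame(t,n)[:3]])
E
```

```text
{'t': np.float64(0.0), 'qpos': array([ 0.969,  0.343,  1.525, -0.   ,  1.275, -0.146]), 'dq': array([ 0.   , -0.001,  0.   , -0.001, -0.   ,  0.001]), 'joint_efforts': array([-2.0000e-03, -4.3368e+01, -2.4601e+01, -0.0000e+00,  8.0000e-03,
        0.0000e+00]), 'tool_pos': array([0.231, 0.471, 0.231]), 'ee_rot': array([-7.10e-01, -3.06e+00,  2.00e-03]), 'contact_force': array([-0.197, -0.529,  0.034]), 'wrist_torque': array([ 0.055, -0.026,  0.027]), 'finger_force': np.float64(0.0), 'gripper_width': np.float64(0.085)}
side [[494.6, 0.0, 252.5], [0.0, 494.6, 199.7], [0.0, 0.0, 1.0]] [ 2.25931686 -0.06504334  0.00432796] [-0.47586797  0.10303709  1.56124424]
punch_long [([276, 258, 23, 28], 0.86)]
punch_broad [([240, 243, 23, 20], 0.6)]
punch_square [([318, 257, 24, 25], 0.77)]
punch_round [([239, 205, 17, 22], 0.54)]
punch_small [([240, 179, 10, 18], 0.43)]
cover [([269, 322, 79, 98], 0.66), ([300, 189, 67, 112], 0.29)]
clamp [([240, 243, 26, 23], 0.72), ([288, 144, 21, 21], 0.55)]
pump [([306, 204, 15, 17], 0.54)]
clamp_grip [([300, 189, 68, 110], 0.63), ([289, 143, 19, 22], 0.53)]
p
[... 346 characters left out ...]

punch_broad [([275, 215, 26, 27], 0.62)]
punch_square [([298, 128, 30, 27], 0.66)]
punch_round [([210, 217, 21, 24], 0.79), ([202, 146, 145, 69], 0.29), ([275, 216, 28, 28], 0.19)]
punch_small [([159, 218, 21, 17], 0.67), ([343, 255, 31, 33], 0.53), ([256, 129, 17, 16], 0.33)]
cover [([398, 188, 104, 81], 0.68)]
clamp [([136, 139, 17, 34], 0.79), ([397, 189, 102, 76], 0.41)]
pump [([257, 129, 19, 16], 0.79), ([336, 140, 15, 17], 0.4)]
clamp_grip [([136, 137, 14, 29], 0.5)]
polish_jar [([102, 188, 22, 22], 0.97)]
compound_cake [([337, 142, 18, 21], 0.67)]
bench_weight [([332, 196, 17, 16], 0.69), ([136, 140, 15, 34], 0.22)]
parts_dish [([201, 146, 147, 72], 0.73), ([343, 255, 32, 34], 0.68)]
```

Run:
```python
import cv2
a=cv2.imread('pics/s0.png')[110:380,180:350];b=cv2.imread('pics/t0.png')[80:290,70:470]
cv2.imwrite('pics/s0c.png',cv2.resize(a,None,fx=2.2,fy=2.2,interpolation=2)[:600]);cv2.imwrite('pics/t0c.png',cv2.resize(b,None,fx=2,fy=2,interpolation=2))
```

```text
(no output)
```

View pics/s0c.png

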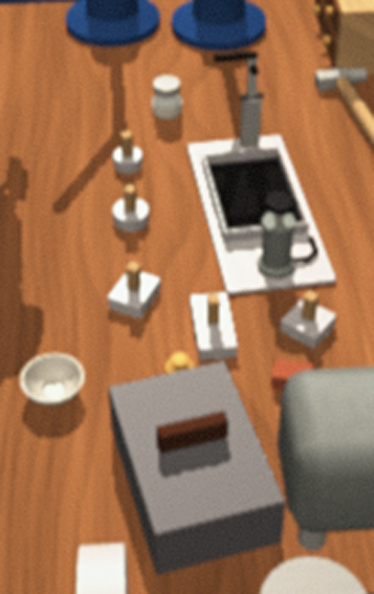

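View pics/t0c.png

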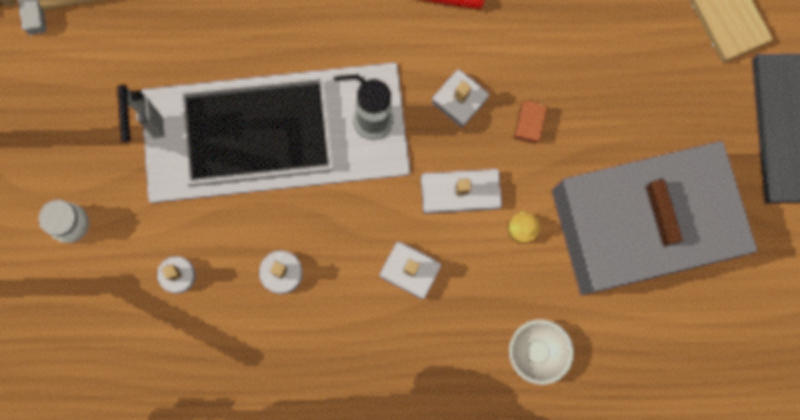

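All five punches are there. In the top crop (2x, offset 70,80):
- Tray: dark rectangle around (257,130).
- Pump head (374,97) and clamp bar (123,113), at opposite ends of the case.
- Round feet at (175,272) and (280,270), broad (410,268), long (461,190), square (461,97).
- Cover (655,215).

Next I'll fit poses from the masks.

```bash
cat >> h.py <<'E'
from scipy.optimize import minimize
FEET={'punch_long':(.05,.1),'punch_broad':(.05,.064),'punch_square':(.054,.054),'punch_round':.054,'punch_small':.046}
def box(sx,sy,z0,z1):
    return np.array([[a*sx/2,b*sy/2,z] for a in(-1,1) for b in(-1,1) for z in(z0,z1)])
def parts(n):
    if n=='cover': return [box(.144,.208,0,.077),box(.08,.018,.077,.107)]
    f=FEET[n]
    if np.isscalar(f):
        t=np.linspace(0,2*np.pi,32,endpoint=False)
        F=np.array([[f/2*np.cos(a),f/2*np.sin(a),z] for a in t for z in(0,.022)])
    else: F=box(*f,0,.022)
    return [F,box(.016,.016,.022,.062)]
def proj(P,f):
    P=np.asarray(P,float).reshape(-1,3)
    if 'rvec' in f: return cv2.projectPoints(P,np.array(f['rvec']),np.array(f['tvec']),f['camera_matrix'],None)[0][:,0]
    K=f['camera_matrix'];C=(np.linalg.inv(f['T_wc'])@np.c_[P,np.ones(len(P))].T)[:3].T
    r=np.hypot(C[:,0],C[:,1])+1e-12;th=np.arctan2(r,C[:,2])
    return np.c_[K[0,2]+K[0,0]*th*C[:,0]/r,K[1,2]+K[1,1]*th*C[:,1]/r]
def wrist():
    s=sense();f=grab_frame('wrist');T=np.eye(4)
    T[:3,:3]=R.from_rotvec(s['ee_rot']).as_matrix();T[:3,3]=s['tool_pos']
    f['T_wc']=T@f['T_tool_cam'];return f
def ray(uv,f):
    """origin, direction in world"""
    K=f['camera_matrix']
    x=(uv[0]-K[0,2])/K[0,0];y=(uv[1]-K[1,2])/K[1,1]
    if 'rvec' in f:
        M=R.from_rotvec(np.ravel(f['rvec'])).as_matrix()
        return -M.T@np.ravel(f['tvec']),M.T@np.array([x,y,1])
    th=np.hypot(x,y)+1e-12;d=np.array([np.sin(th)*x/th,np.sin(th)*y/th,np.cos(th)])
    return f['T_wc'][:3,3],f['T_wc'][:3,:3]@d
def atz(uv,f,z):
    o,d=ray(uv,f);return (o+d*(z-o[2])/d[2])[:2]
def sil(n,p,f,sh,S=4):
    m=np.zeros(sh,np.uint8);c,s=np.cos(p[2]),np.sin(p[2]);M=np.array([[c,-s,0],[s,c,0],[0,0,1]])
    z=p[3] if len(p)>3 else 0
    for P in parts(n):
        q=proj(P@M.T+[p[0],p[1],z],f)
        cv2.fillConvexPoly(m,cv2.convexHull(np.round(q*16).astype(np.int32)),255,cv2.LINE_AA,4)
    return m.astype(np.float32)/255
def fit(n,views,p0,yaws=None):
    """views: list of (frame, mask)"""
    B=[(f,cv2.GaussianBlur(m.astype(np.float32),(0,0),1.2)) for f,m in views]
    def cost(p): return sum(((cv2.GaussianBlur(sil(n,p,f,b.shape),(0,0),1.2)-b)**2).sum()/(b**2).sum() for f,b in B)
    best=None
    for y in (yaws if yaws is not None else np.arange(0,np.pi,np.pi/6)):
        x0=np.r_[p0[:2],y,p0[3:]]
        sm=np.vstack([x0]+[x0+d for d in np.diag([.01,.01,.3]+[.01]*len(p0[3:]))])
        r=minimize(cost,x0,method='Nelder-Mead',options=dict(initial_simplex=sm,xatol=2e-4,fatol=1e-4,maxiter=150))
        if best is None or r.fun<best.fun: best=r
    return best.x,best.fun
def best_region(t,cam):
    r=regions_of(t,cam);return r
E
python3 - <<'E'
from h import *
import pickle
F={c:grab_frame(c) for c in('top','side')};out={}
for n in list(FEET)+['cover']:
    v=[];b=[]
    for c in F:
        r=best_region(n,c)
        if r: b.append((c,np.round(r[0]['box']).astype(int).tolist(),round(r[0]['score'],2),int(r[0]['region'].sum())));v.append((F[c],r[0]['region']))
    p0=atz(b[0][1][:2],v[0][0],.03)
    for vv in (v,v[:1],v[1:]):
        p,c=fit(n,vv,p0);print(n,p.round(4),round(c,3))
    p,c=fit(n,v,np.r_[p0,0,0]);print('  freez',p.round(4),round(c,3))
    print(b)
# tray
for c in F:
    g=F[c]['img'].max(2)<60
    k,l,st,ce=cv2.connectedComponentsWithStats(cv2.morphologyEx(g.astype(np.uint8),cv2.MORPH_OPEN,np.ones((3,3))))
    for i in range(1,k):
        if 200<st[i,4]<9000: print(c,st[i],ce[i].round(1),np.round(cv2.minAreaRect(np.argwhere(l==i)[:,::-1].astype(np.float32))[0:3][1],1))
for c in F:
    print(c,'cam at',ray((0,0),F[c])[0].round(3))
for n in['clamp_grip','clamp','pump_head','pump','polish_jar','compound_cake','bench_weight','parts_dish']:
    r=search_frame(n,'top');print(n,[(np.round(d['box']).tolist(),round(d['score'],2),atz(d['box'][:2],F['top'],.05).round(3)) for d in r[:2]])
E
```

```text
punch_long [ 0.5407 -0.1573  3.1821] 0.148
punch_long [ 0.5428 -0.1577  3.2187] 0.058
punch_long [ 0.5387 -0.157   3.1723] 0.066
  freez [ 0.5412 -0.1567  0.0435 -0.0006] 0.149
[('top', [300, 176, 32, 22], 0.95, 731), ('side', [276, 259, 21, 30], 0.55, 500)]
punch_broad [ 0.4392 -0.089   2.6394] 0.21
punch_broad [ 0.4413 -0.0901 -0.4807] 0.044
punch_broad [ 0.437  -0.087   2.7286] 0.123
  freez [ 0.439  -0.09    2.6395  0.0027] 0.203
[('top', [275, 217, 26, 28], 0.55, 483), ('side', [240, 242, 24, 24], 0.68, 336)]
punch_square [ 0.6692 -0.1608 -0.26  ] 3.076
punch_square [ 0.6694 -0.1619  0.8446] 0.03
punch_square [ 0.516   2.5551 -2.4955] 1.0
  freez [ 0.6817 -0.1667  1.3285 -0.051 ] 3.005
[('top', [300, 129, 25, 29], 0.71, 448), ('side', [255, 152, 17, 19], 0.63, 233)]
punch_round [0.4407 0.0772 0.5363] 0.06
punch_round [0.4407 0.0772 0.5363] 0.06
punch_round [0.438  0.0728 0.    ] 0.0
  freez [ 0.4546  0.0893  5.8691 -0.1338] 0.001
[('top', [211, 216, 20, 20], 0.68, 333)]
punch_small [0.4378 0.2122 0.0083] 0.218
punch_small [0.4395 0.2117 1.2767] 0.105
punch_small [0.4363 0.215  0
[... 1189 characters left out ...]
9.6]
top cam at [ 0.317 -0.031  1.22 ]
side cam at [ 0.44  -1.162  1.064]
clamp_grip [([137.0, 136.0, 14.0, 29.0], 0.66, array([0.645, 0.262]))]
clamp [([138.0, 137.0, 16.0, 33.0], 0.64, array([0.644, 0.26 ]))]
pump_head [([256.0, 131.0, 17.0, 14.0], 0.73, array([ 0.655, -0.047]))]
pump [([258.0, 129.0, 17.0, 12.0], 0.73, array([ 0.66, -0.05]))]
polish_jar [([103.0, 188.0, 24.0, 21.0], 0.88, array([0.511, 0.345]))]
compound_cake [([339.0, 140.0, 20.0, 22.0], 0.75, array([ 0.627, -0.258]))]
bench_weight [([331.0, 194.0, 15.0, 15.0], 0.69, array([ 0.488, -0.232]))]
parts_dish [([341.0, 257.0, 32.0, 34.0], 0.8, array([ 0.33 , -0.249])), ([103.0, 190.0, 24.0, 18.0], 0.36, array([0.506, 0.343]))]
```

```bash
cat >> h.py <<'E'
def pose():
    s=sense();return np.array(s['tool_pos'],float),R.from_rotvec(s['ee_rot'])
def yaw_of(r):
    y=r.as_matrix()[:,1];return np.arctan2(y[1],y[0])   # direction of closing line
def plan(wps,grip,start=None):
    """wps: list of (x,y,z,yaw or None); tool down; prints rows. turn first, then shift."""
    p,r=pose() if start is None else start
    row=lambda a,n,g:print('   %dx [%s,%s]'%(n,','.join('%g'%v for v in a),g))
    for w in wps:
        if w is None: continue
        yw=yaw_of(r) if w[3] is None else w[3]
        d=(yw-yaw_of(r)+np.pi/2)%np.pi-np.pi/2
        yw=yaw_of(r)+d
        Y=np.array([np.cos(yw),np.sin(yw),0]);Z=np.array([0,0,-1.]);X=np.cross(Y,Z)
        tgt=R.from_matrix(np.c_[X,Y,Z]);q=(r.inv()*tgt).as_rotvec()/1.5
        n=int(np.ceil(np.linalg.norm(q)*1.5/np.radians(7.1)))
        if np.linalg.norm(q)*1.5>.008:
            a=np.round(q/n,3);row(np.r_[a,0,0,0],n,grip);r=r*R.from_rotvec(a*1.5*n)
        v=r.inv().apply(np.array(w[:3])-p)/.8
        n=max(1,int(np.ceil(np.linalg.norm(v)*.8/.0412)))
        a=np.round(v/n,3);row(np.r_[0,0,0,a],n,grip);p=p+r.apply(a*.8*n)
        print('   -> ',p.round(4),'yaw',round(yaw_of(r),3))
    return p,r
E
python3 - <<'E'
from h import *
f=grab_frame('top');w=wrist()
for uv in[(197.5,145)]: print(atz(uv,f,.02))
print(w['T_tool_cam'].round(3),w['camera_matrix'].round(1));p,r=pose();print(r.as_matrix().round(3))
cv2.imwrite('pics/w0.png',w['img'][:,:,::-1])
plan([(.45,.3,.33,np.pi/2),(.56,.10,.33,np.pi/2)],85)
E
```

```text
[0.62732006 0.10899968]
[[-0.001 -0.956 -0.295  0.075]
 [ 1.    -0.001 -0.001  0.001]
 [ 0.001 -0.295  0.956 -0.143]
 [ 0.     0.     0.     1.   ]] [[297.3   0.  263.4]
 [  0.  297.3 195.8]
 [  0.    0.    1. ]]
[[-0.898  0.44   0.   ]
 [ 0.44   0.898  0.   ]
 [-0.     0.    -1.   ]]
   4x [0,0,-0.076,0,0,0,85]
   8x [0,0,0,-0.034,-0.027,-0.015,85]
   ->  [0.4487 0.2987 0.3273] yaw 1.571
   6x [0,0,0,-0.023,-0.041,-0.001,85]
   ->  [0.5591 0.1019 0.3321] yaw 1.571
```

Call:
{"method": "step_arm", "body": {"increments": [[0,0,-0.076,0,0,0,85],[0,0,-0.076,0,0,0,85],[0,0,-0.076,0,0,0,85],[0,0,-0.076,0,0,0,85]]}}

```text
t: 2.93
tool_pos: [0.2311, 0.4714, 0.2313]
ee_rot: [-0.009, 3.141, 0.0]
contact_force: [0.0, -0.1, -0.6]
gripper_width: 0.085
finger_force: 0.0
```

Call:
{"method": "step_arm", "body": {"increments": [[0,0,0,-0.034,-0.027,-0.015,85],[0,0,0,-0.034,-0.027,-0.015,85],[0,0,0,-0.034,-0.027,-0.015,85],[0,0,0,-0.034,-0.027,-0.015,85],[0,0,0,-0.034,-0.027,-0.015,85],[0,0,0,-0.034,-0.027,-0.015,85],[0,0,0,-0.034,-0.027,-0.015,85],[0,0,0,-0.034,-0.027,-0.015,85]]}}

```text
t: 3.6
tool_pos: [0.4498, 0.2973, 0.3281]
ee_rot: [-0.0, 3.141, 0.0]
contact_force: [0.7, 0.5, -0.3]
gripper_width: 0.0853
finger_force: 0.0
```

Call:
{"method": "step_arm", "body": {"increments": [[0,0,0,-0.023,-0.041,0,85],[0,0,0,-0.023,-0.041,0,85],[0,0,0,-0.023,-0.041,0,85],[0,0,0,-0.023,-0.041,0,85],[0,0,0,-0.023,-0.041,0,85],[0,0,0,-0.023,-0.041,0,85],[0,0,0,0,0,0,85]]}}

```text
t: 4.18
tool_pos: [0.5617, 0.0961, 0.3264]
ee_rot: [0.009, 3.141, -0.004]
contact_force: [-0.5, -0.2, 0.0]
gripper_width: 0.0849
finger_force: 0.0
```

Run:
```python
from h import *
import pickle
w=wrist();pickle.dump(w,open('w1.pkl','wb'))
cv2.imwrite('pics/w1.png',cv2.resize(w['img'][:,:,::-1],None,fx=1.5,fy=1.5,interpolation=2))
print(pose()[0])
for n in['punch_round','punch_small','punch_broad','clamp_grip','clamp','pump_head','pump']:
    r=search_frame(n,'wrist');print(n,[(np.round(d['box']).tolist(),round(d['score'],2)) for d in r[:2]])
```

```text
[0.56036412 0.09877508 0.32652705]
punch_round [([250.0, 75.0, 41.0, 38.0], 0.67), ([76.0, 201.0, 15.0, 29.0], 0.6)]
punch_small [([339.0, 77.0, 32.0, 28.0], 0.78)]
punch_broad [([146.0, 81.0, 48.0, 40.0], 0.93), ([158.0, 228.0, 31.0, 38.0], 0.52)]
clamp_grip [([381.0, 223.0, 35.0, 56.0], 0.96)]
clamp [([383.0, 221.0, 34.0, 58.0], 0.89)]
pump_head [([158.0, 228.0, 27.0, 36.0], 0.9)]
pump [([159.0, 230.0, 26.0, 39.0], 0.86)]
```

View pics/w1.png

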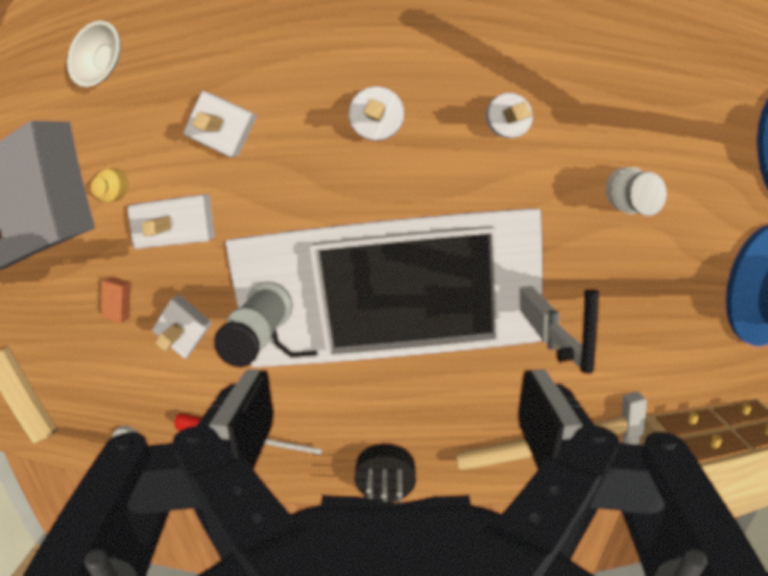

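The wrist picture (1.5x) shows:
- Tray: outer rim corners near (313,245), (492,230), (496,340), (330,355).
- Pump head (237,343) and clamp bar (590,330).
- Feet: round (377,112), small (510,115), broad (219,124), long (172,220), square (181,326).

Next I'll fit the tray rectangle and overlay it.

```bash
cat >> h.py <<'E'
def rect(p,sx,sy,z):
    c,s=np.cos(p[2]),np.sin(p[2])
    return [[p[0]+c*a*sx/2-s*b*sy/2,p[1]+s*a*sx/2+c*b*sy/2,z] for a,b in((-1,-1),(-1,1),(1,1),(1,-1))]
E
python3 - <<'E'
from h import *
import pickle
from scipy.optimize import least_squares
w=pickle.load(open('w1.pkl','rb'))
g=(w['img'].max(2)<75).astype(np.uint8)
k,l,st,ce=cv2.connectedComponentsWithStats(g)
i=l[195,275];m=l==i;print(st[i])
q=cv2.approxPolyDP(cv2.convexHull(np.argwhere(m)[:,::-1].astype(np.int32)),5,True)[:,0];print(q.tolist())
uv=np.array([[313,245],[492,230],[496,340],[330,355]])/1.5   # (-x,-y),(-x,+y),(+x,+y),(+x,-y)
r=least_squares(lambda p:(proj(rect(p,.126,.190,.028),w)-uv).ravel(),[.627,.109,-.03]);p=r.x
print(p,r.fun.round(1))
im=cv2.resize(w['img'][100:260,130:410,::-1],None,fx=2.8,fy=2.8,interpolation=2).copy()
for d,c in(((.126,.19,.028),(0,255,0)),((.118,.182,.028),(0,255,255)),((.118,.182,.008),(0,0,255))):
    cv2.polylines(im,[np.round((proj(rect(p,*d),w)-[130,100]+.5)*2.8).astype(np.int32)],True,c,1)
cv2.imwrite('pics/tr.png',im)
E
```

```text
[ 214  157  114   74 7102]
[[327, 221], [223, 230], [214, 168], [325, 157]]
[0.62473138 0.10846953 0.08691957] [-2.3 -0.3  2.6 -1.6  2.   1.4 -2.2  1.4]
```

View pics/tr.png

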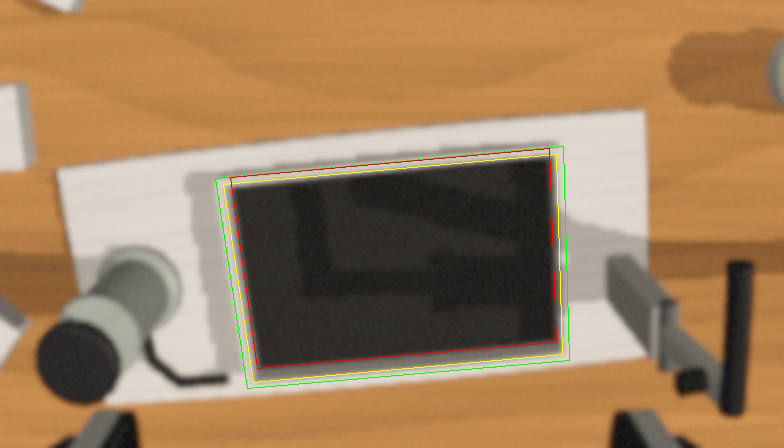

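The overlay matches: the tray floor outline sits on the dark floor edges. Next I'll fit the punches with the wrist view added.

Run:
```python
from h import *
w=wrist();t=grab_frame('top')
P0={'punch_long':(.542,-.157),'punch_broad':(.44,-.09),'punch_square':(.669,-.161),'punch_round':(.4407,.0772),'punch_small':(.4385,.212)}
for n,p0 in P0.items():
    v=[]
    for c,f in(('wrist',w),('top',t)):
        e=proj([[*p0,.02]],f)[0]
        r=[x for x in regions_of(n,c) if np.hypot(*(np.array(x['box'][:2])-e))<15]
        if r:v.append((f,r[0]['region']));print(n,c,round(r[0]['score'],2),int(r[0]['region'].sum()),end=' ')
    print()
    for vv in [v]+[[x] for x in v]:
        p,c=fit(n,vv,p0);print('   ',p.round(4),round(c,3))
    if len(v)>1: p,c=fit(n,v,np.r_[p0,0,0],[p[2]]);print('   z',p.round(4))
# pump head, bar
def tri(a,b):
    (o1,d1),(o2,d2)=a,b
    A=sum(np.eye(3)-np.outer(d,d)/(d@d) for o,d in(a,b));B=sum((np.eye(3)-np.outer(d,d)/(d@d))@o for o,d in(a,b));return np.linalg.solve(A,B)
for n in('pump_head','clamp_grip','clamp'):
    a=search_frame(n,'wrist')[0]['box'];b=search_frame(n,'top')[0]['box']
    print(n,np.round(a),np.round(b),tri(ray(a[:2],w),ray(b[:2],t)).round(4))
print(atz((158,228.7),w,.128))
```

```text
punch_long wrist 0.63 1634 punch_long top 0.65 767 
    [ 0.5414 -0.1594  3.1942] 0.057
    [ 0.5406 -0.1598  3.2049] 0.017
    [ 0.5425 -0.1588  0.058 ] 0.031
   z [ 0.5415 -0.16    0.05   -0.0015]
punch_broad wrist 0.91 1224 punch_broad top 0.89 468 
    [ 0.4392 -0.0902  2.6477] 0.121
    [ 0.4381 -0.0901 -0.476 ] 0.042
    [ 0.4405 -0.0906  2.6422] 0.063
   z [ 0.439  -0.0911  2.6467 -0.0037]
punch_square wrist 0.76 935 punch_square top 0.9 411 
    [ 0.6683 -0.1619  0.8232] 0.141
    [ 0.6675 -0.1622  0.8132] 0.041
    [ 0.6701 -0.1619  0.8438] 0.088
   z [ 0.6696 -0.1632  0.8496 -0.0033]
punch_round top 0.76 339 
    [0.4404 0.0772 1.3748] 0.05
    [0.4404 0.0772 1.3748] 0.05
punch_small wrist 0.92 669 
    [0.4379 0.2112 0.3501] 0.082
    [0.4379 0.2112 0.3501] 0.082
pump_head [152. 228.  34.  37.] [260. 129.  19.  12.] [ 0.6456 -0.0539  0.1026]Traceback (most recent call last):
  File "<stdin>", line 19, in <module>
IndexError: list index out of range
```

```bash
cat >> h.py <<'E'
TR=np.array([.6247,.1085,.087])
def tray(x,y):
    c,s=np.cos(TR[2]),np.sin(TR[2]);return TR[0]+c*x-s*y,TR[1]+s*x+c*y
YT=TR[2]+np.pi/2
E
python3 - <<'E'
from h import *
s=plan([(.541,-.1595,.17,1.622),(.541,-.1595,.03,1.622)],45)
print('close');x,y=tray(-.0293,-.035)
s=plan([(.541,-.1595,.17,None),(x,y,.17,YT),(x,y,.06,YT)],0,s)
E
```

```text
1x [0,0,-0.034,0,0,0,45]
   8x [0,0,0,0.005,-0.041,0.025,45]
   ->  [ 0.5406 -0.1618  0.1673] yaw 1.622
   4x [0,0,0,-0,0.001,0.043,45]
   ->  [ 0.5405 -0.1586  0.0297] yaw 1.622
close
   4x [0,0,0,-0,-0,-0.044,0]
   ->  [ 0.5405 -0.1586  0.1705] yaw 1.622
   1x [0,0,-0.024,0,0,0,0]
   6x [0,0,0,-0.016,0.047,0,0]
   ->  [0.5973 0.0728 0.1705] yaw 1.658
   3x [0,0,0,-0,-0.001,0.046,0]
   ->  [0.5975 0.0704 0.0601] yaw 1.658
```

Call:
{"method": "step_arm", "body": {"increments": [[0,0,-0.034,0,0,0,45],[0,0,0,0.005,-0.041,0.025,45],[0,0,0,0.005,-0.041,0.025,45],[0,0,0,0.005,-0.041,0.025,45],[0,0,0,0.005,-0.041,0.025,45],[0,0,0,0.005,-0.041,0.025,45],[0,0,0,0.005,-0.041,0.025,45],[0,0,0,0.005,-0.041,0.025,45]], "squeeze": 60}}

```text
t: 6.0
tool_pos: [0.5426, -0.1304, 0.1866]
ee_rot: [-0.08, 3.14, -0.0]
contact_force: [1.7, -0.4, 0.1]
gripper_width: 0.0449
finger_force: 0.0
```

Call:
{"method": "step_arm", "body": {"increments": [[0,0,0,0.005,-0.039,0.022,45],[0,0,0,0,0,0,45],[0,0,0,0,0,0,45]]}}

```text
t: 6.25
tool_pos: [0.5398, -0.1615, 0.1685]
ee_rot: [0.075, -3.139, -0.002]
contact_force: [1.0, 0.1, -0.2]
gripper_width: 0.0453
finger_force: 0.0
```

```bash
sed -i 's/np.round(q\/n,3)/np.round(q\/n,4)/;s/np.round(v\/n,3)/np.round(v\/n,4)/' h.py
python3 - <<'E'
from h import *
p,r=pose();print(p,r.as_matrix().round(3))
plan([(.541,-.1595,.03,1.622)],45)
E
```

```text
[ 0.53977496 -0.1614835   0.16854639] [[-0.999 -0.048 -0.002]
 [-0.048  0.999  0.001]
 [ 0.002  0.001 -1.   ]]
   4x [0,0,0,-0.0005,0.0005,0.0433,45]
   ->  [ 0.541  -0.1596  0.03  ] yaw 1.619
```

Call:
{"method": "step_arm", "body": {"increments": [[0,0,0,-0.0005,0.0005,0.0433,45],[0,0,0,-0.0005,0.0005,0.0433,45],[0,0,0,-0.0005,0.0005,0.0433,45],[0,0,0,-0.0005,0.0005,0.0433,45],[0,0,0,0,0,0,0],[0,0,0,0,0,0,0],[0,0,0,0,0,0,0],[0,0,0,0,0,0,0]]}}

```text
t: 6.92
tool_pos: [0.5437, -0.1587, 0.0336]
ee_rot: [-0.081, 3.137, -0.003]
contact_force: [-0.2, -0.2, -3.6]
gripper_width: 0.0149
finger_force: 59.8
```

Call:
{"method": "step_arm", "body": {"increments": [[0,0,0,0,0,0,0],[0,0,0,0,0,-0.044,0],[0,0,0,0,0,-0.044,0],[0,0,0,0,0,-0.044,0],[0,0,0,0,0,-0.044,0],[0,0,0,0,0,0,0]]}}

```text
t: 7.42
tool_pos: [0.5457, -0.16, 0.181]
ee_rot: [-0.08, 3.126, -0.01]
contact_force: [1.6, -0.6, -2.9]
gripper_width: 0.015
finger_force: 60.1
```

Call:
{"method": "step_arm", "body": {"increments": [[0,0,-0.024,0,0,0,0],[0,0,0,-0.016,0.047,0,0],[0,0,0,-0.016,0.047,0,0],[0,0,0,-0.016,0.047,0,0],[0,0,0,-0.016,0.047,0,0],[0,0,0,-0.016,0.047,0,0],[0,0,0,-0.016,0.047,0,0],[0,0,0,0,0,0,0]]}}

```text
t: 8.08
tool_pos: [0.5995, 0.0801, 0.1723]
ee_rot: [-0.146, 3.136, 0.005]
contact_force: [-0.5, -0.3, -4.3]
gripper_width: 0.0146
finger_force: 60.5
```

Run:
```python
from h import *
p,r=pose();print(p,r.as_matrix().round(3))
x,y=tray(-.0293,-.035)
plan([(x,y,.045,YT)],0)
w=wrist();cv2.imwrite('pics/w2.png',cv2.resize(w['img'][:,:,::-1],None,fx=1.5,fy=1.5,interpolation=2))
```

```text
[0.59947816 0.08014299 0.17232017] [[-0.996 -0.093  0.002]
 [-0.093  0.996  0.003]
 [-0.002  0.003 -1.   ]]
   4x [0,0,0,0.0006,-0.0029,0.0398,0]
   ->  [0.5987 0.0712 0.0449] yaw 1.664
```

View pics/w2.png

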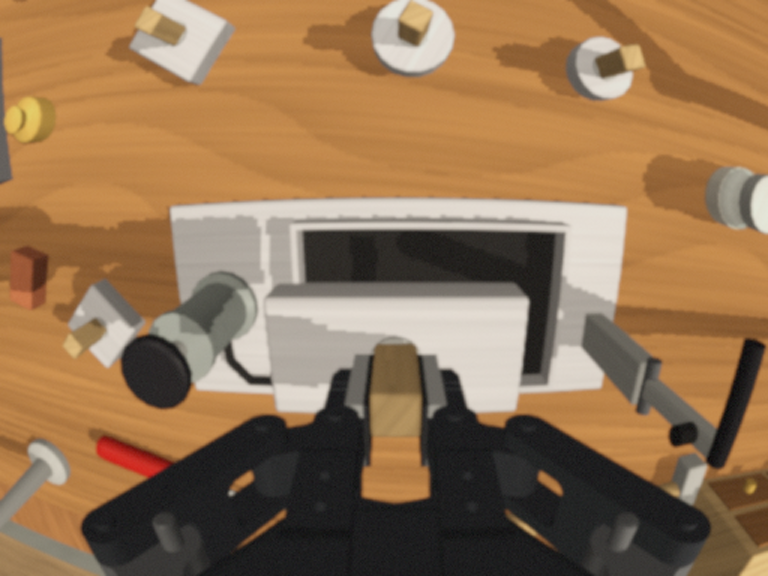

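The punch is held upright on its shank over the tray. Lowering toward the floor.

Call:
{"method": "step_arm", "body": {"increments": [[0,0,0,0,0,0,0],[0,0,0,0,0,0,0]]}}

```text
t: 8.3
tool_pos: [0.5986, 0.0721, 0.172]
ee_rot: [0.136, -3.138, 0.001]
contact_force: [0.2, -0.3, -3.3]
gripper_width: 0.0153
finger_force: 60.5
```

Run:
```python
from h import *
for i in range(3):
    p,r=pose();print(p.round(4),yaw_of(r));grab_frame('wrist')
x,y=tray(-.0293,-.035)
plan([(x,y,.045,YT)],0)
```

```text
[0.5986 0.0721 0.172 ] 1.6574860417363582
[0.5987 0.0717 0.1721] 1.6566644689321552
[0.5988 0.0716 0.1721] 1.6562008691411256
   4x [0,0,0,0.0001,-0.0001,0.0397,0]
   ->  [0.5986 0.0712 0.0451] yaw 1.656
```

Call:
{"method": "step_arm", "body": {"increments": [[0,0,0,0,0,0.0397,0],[0,0,0,0,0,0.0397,0],[0,0,0,0,0,0.0397,0],[0,0,0,0,0,0.0397,0],[0,0,0,0,0,0,0],[0,0,0,0,0,0,0]]}}

```text
t: 8.95
tool_pos: [0.5983, 0.0719, 0.0441]
ee_rot: [0.134, -3.136, -0.0]
contact_force: [0.1, 0.1, -3.4]
gripper_width: 0.015
finger_force: 63.8
```

Call:
{"method": "step_arm", "body": {"increments": [[0,0,0,0,0,0.003,0],[0,0,0,0,0,0.003,0],[0,0,0,0,0,0,0],[0,0,0,0,0,0,0]]}}

```text
t: 9.28
tool_pos: [0.5992, 0.0729, 0.0409]
ee_rot: [-0.137, 3.137, 0.0]
contact_force: [-0.1, 0.3, -3.4]
gripper_width: 0.0149
finger_force: 63.8
```

Call:
{"method": "step_arm", "body": {"increments": [[0,0,0,0,0,0.0015,0],[0,0,0,0,0,0,0],[0,0,0,0,0,0,0]]}}

```text
t: 9.53
tool_pos: [0.5989, 0.073, 0.0391]
ee_rot: [-0.137, 3.138, 0.0]
contact_force: [0.0, -0.2, -3.5]
gripper_width: 0.015
finger_force: 63.8
```

Call:
{"method": "step_arm", "body": {"increments": [[0,0,0,0,0,0.001,0],[0,0,0,0,0,0,0],[0,0,0,0,0,0,0]]}}

```text
t: 9.78
tool_pos: [0.5992, 0.073, 0.0389]
ee_rot: [-0.137, 3.138, 0.0]
contact_force: [-1.9, -0.2, 5.3]
gripper_width: 0.015
finger_force: 64.8
```

Call:
{"method": "step_arm", "body": {"increments": [[0,0,0,0,0,0,34],[0,0,0,0,0,0,34],[0,0,0,0,0,0,34],[0,0,0,0,0,-0.041,34],[0,0,0,0,0,-0.041,34],[0,0,0,0,0,-0.041,34],[0,0,0,0,0,-0.041,34],[0,0,0,0,0,0,34]]}}

```text
t: 10.45
tool_pos: [0.6025, 0.073, 0.1766]
ee_rot: [-0.137, 3.126, -0.001]
contact_force: [1.8, 0.7, 0.9]
gripper_width: 0.034
finger_force: 0.0
```

Run:
```python
from h import *
x,y=tray(-.0293,-.035)
s=(np.array([x,y,.17]),pose()[1])
plan([(.4387,-.0905,.17,1.082)],45,s)
```

```text
5x [0.0003,0.0017,0.0768,0,0,0,45]
   6x [0,0,0,0.0136,-0.0454,-0,45]
   ->  [ 0.4386 -0.0907  0.1699] yaw 1.082
```

Call:
{"method": "step_arm", "body": {"increments": [[0,0,0.0768,0,0,0,45],[0,0,0.0768,0,0,0,45],[0,0,0.0768,0,0,0,45],[0,0,0.0768,0,0,0,45],[0,0,0.0768,0,0,0,45]]}}

```text
t: 10.87
tool_pos: [0.599, 0.0729, 0.169]
ee_rot: [0.769, 3.046, 0.0]
contact_force: [-0.3, -0.1, 0.5]
gripper_width: 0.0449
finger_force: 0.0
```

Call:
{"method": "step_arm", "body": {"increments": [[0,0,0,0.0136,-0.0454,0,45],[0,0,0,0.0136,-0.0454,0,45],[0,0,0,0.0136,-0.0454,0,45],[0,0,0,0.0136,-0.0454,0,45],[0,0,0,0.0136,-0.0454,0,45],[0,0,0,0.0136,-0.0454,0,45],[0,0,0,0,0,0,45],[0,0,0,0,0,0,45]]}}

```text
t: 11.53
tool_pos: [0.4382, -0.0901, 0.1695]
ee_rot: [0.765, 3.046, 0.0]
contact_force: [0.4, 0.3, 0.7]
gripper_width: 0.0447
finger_force: 0.0
```

Run:
```python
from h import *
w=wrist();n='punch_broad'
r=regions_of(n,'wrist');print([(np.round(x['box']),round(x['score'],2)) for x in r])
p,c=fit(n,[(w,r[0]['region'])],(.4387,-.0905),[-.48]);print(p.round(4),c)
s=plan([(.4387,-.0905,.03,1.082)],45);print(pose()[0])
print('t');x,y=tray(-.0293,.053)
s=plan([(.4387,-.0905,.17,None),(x,y,.17,YT),(x,y,.045,YT)],0,s)
```

```text
[(array([263., 180.,  65.,  47.]), 0.7)]
[ 0.4385 -0.09   -0.5065] 0.03254098445177078
   4x [0,0,0,0.0001,-0.0006,0.0436,45]
   ->  [ 0.4386 -0.0904  0.0299] yaw 1.081
[ 0.43961325 -0.08882884  0.16945961]
t
   4x [0,0,0,-0.0001,0,-0.0438,0]
   ->  [ 0.4387 -0.0905  0.1701] yaw 1.081
   5x [0,0.0002,-0.0768,0,0,0,0]
   8x [0,0,0,-0.0271,0.0367,0,0]
   ->  [0.5912 0.1585 0.1701] yaw 1.657
   4x [0,0,0,0.0001,0.0001,0.0391,0]
   ->  [0.5908 0.1588 0.045 ] yaw 1.657
```

Call:
{"method": "step_arm", "body": {"increments": [[0,0,0,0.0001,-0.0006,0.0436,45],[0,0,0,0.0001,-0.0006,0.0436,45],[0,0,0,0.0001,-0.0006,0.0436,45],[0,0,0,0.0001,-0.0006,0.0436,45],[0,0,0,0,0,0,45],[0,0,0,0,0,0,45],[0,0,0,0,0,0,0],[0,0,0,0,0,0,0]]}}

```text
t: 12.3
tool_pos: [0.4396, -0.0906, 0.0318]
ee_rot: [0.758, 3.045, -0.001]
contact_force: [0.4, 0.4, -0.5]
gripper_width: 0.0216
finger_force: 0.0
```

Call:
{"method": "step_arm", "body": {"increments": [[0,0,0,0,0,0,0],[0,0,0,0,0,0,0],[0,0,0,0,0,0,0],[0,0,0,0,0,-0.0438,0],[0,0,0,0,0,-0.0438,0],[0,0,0,0,0,-0.0438,0],[0,0,0,0,0,-0.0438,0]]}}

```text
t: 12.88
tool_pos: [0.4374, -0.0902, 0.1725]
ee_rot: [0.76, 3.047, -0.0]
contact_force: [0.7, -0.3, -2.1]
gripper_width: 0.0152
finger_force: 59.0
```

Call:
{"method": "step_arm", "body": {"increments": [[0,0,-0.0768,0,0,0,0],[0,0,-0.0768,0,0,0,0],[0,0,-0.0768,0,0,0,0],[0,0,-0.0768,0,0,0,0],[0,0,-0.0768,0,0,0,0]]}}

```text
t: 13.3
tool_pos: [0.4376, -0.0903, 0.171]
ee_rot: [-0.146, 3.137, -0.001]
contact_force: [1.2, -0.1, -1.8]
gripper_width: 0.0151
finger_force: 59.1
```

Call:
{"method": "step_arm", "body": {"increments": [[0,0,0,-0.0271,0.0367,0,0],[0,0,0,-0.0271,0.0367,0,0],[0,0,0,-0.0271,0.0367,0,0],[0,0,0,-0.0271,0.0367,0,0],[0,0,0,-0.0271,0.0367,0,0],[0,0,0,-0.0271,0.0367,0,0],[0,0,0,-0.0271,0.0367,0,0],[0,0,0,-0.0271,0.0367,0,0]]}}

```text
t: 13.97
tool_pos: [0.5905, 0.1605, 0.1711]
ee_rot: [-0.137, 3.137, 0.0]
contact_force: [0.3, -0.9, -2.5]
gripper_width: 0.0149
finger_force: 59.3
```

Call:
{"method": "step_arm", "body": {"increments": [[0,0,0,0,0,0,0],[0,0,0,0,0,0,0],[0,0,0,0,0,0,0]]}}

```text
t: 14.22
tool_pos: [0.5896, 0.1586, 0.1703]
ee_rot: [0.138, -3.138, 0.001]
contact_force: [0.1, -0.5, -2.2]
gripper_width: 0.0148
finger_force: 59.4
```

Run:
```python
from h import *
w=wrist();x,y=tray(-.0293,.053);print(x,y,pose()[0])
plan([(x,y,.045,YT)],0)
from h import *
# check broad in hand and long in tray
for n,p0 in(('punch_broad',(x,y,0,.139)),('punch_long',(*tray(-.0293,-.035),0,.008))):
    r=regions_of(n,'wrist')
    print(n,[(np.round(a['box']),round(a['score'],2)) for a in r])
im=cv2.resize(w['img'][:,:,::-1],None,fx=1.5,fy=1.5,interpolation=2)
cv2.imwrite('pics/w3.png',im)
```

```text
0.5909056305019316 0.15875366245586503 [0.58954228 0.15806176 0.17038036]
   4x [0,0,0,-0.0005,0.0002,0.0392,0]
   ->  [0.5911 0.1588 0.0449] yaw 1.658
punch_broad [(array([265., 238., 114., 103.]), 0.55)]
punch_long [(array([181., 185.,  99.,  52.]), 0.84)]
```

View pics/w3.png

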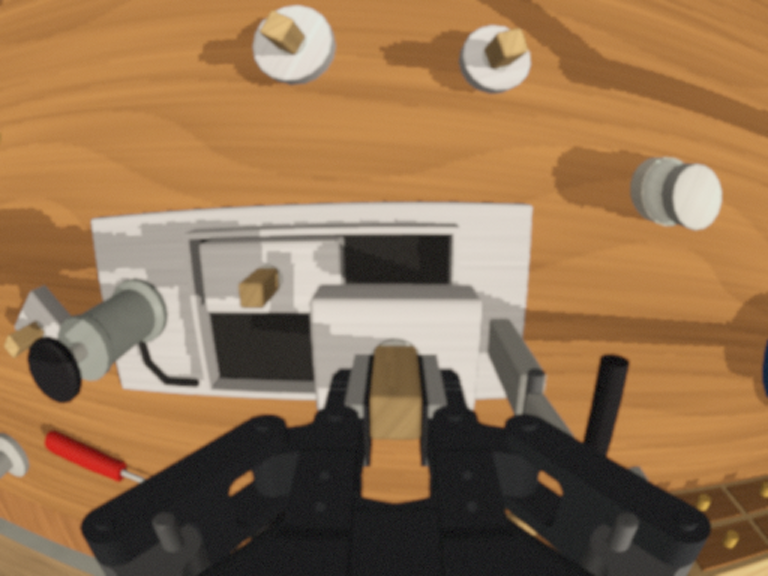

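Long lies flat in the tray at its left side. Broad is held square to the case over the right half. Lowering.

Call:
{"method": "step_arm", "body": {"increments": [[0,0,0,-0.0005,0,0.0392,0],[0,0,0,-0.0005,0,0.0392,0],[0,0,0,-0.0005,0,0.0392,0],[0,0,0,0,0,0.0392,0],[0,0,0,0,0,0,0],[0,0,0,0,0,0.0035,0],[0,0,0,0,0,0.003,0],[0,0,0,0,0,0,0]]}}

```text
t: 15.03
tool_pos: [0.5916, 0.1584, 0.0402]
ee_rot: [-0.136, 3.138, 0.0]
contact_force: [-0.7, 0.6, -2.6]
gripper_width: 0.0147
finger_force: 62.0
```

Call:
{"method": "step_arm", "body": {"increments": [[0,0,0,0,0,0.001,0],[0,0,0,0,0,0,0],[0,0,0,0,0,0,0]]}}

```text
t: 15.28
tool_pos: [0.5916, 0.1589, 0.0392]
ee_rot: [-0.137, 3.138, 0.0]
contact_force: [-0.4, -0.3, -0.9]
gripper_width: 0.0148
finger_force: 62.0
```

Call:
{"method": "step_arm", "body": {"increments": [[0,0,0,0,0,0,34],[0,0,0,0,0,0,34],[0,0,0,0,0,0,34],[0,0,0,0,0,-0.041,34],[0,0,0,0,0,-0.041,34],[0,0,0,0,0,-0.041,34],[0,0,0,0,0,-0.041,34],[0,0,0,0,0,-0.041,34]]}}

```text
t: 15.95
tool_pos: [0.5911, 0.1588, 0.2044]
ee_rot: [-0.137, 3.138, 0.0]
contact_force: [0.5, 0.8, -0.4]
gripper_width: 0.0339
finger_force: 0.0
```

Run:
```python
from h import *
p,r=pose();print(p)
x,y=tray(-.0293,.053)
plan([(.668,-.162,.2,2.396)],45,(np.array([x,y,.203]),r))
```

```text
[0.59110139 0.15882913 0.20442997]
   6x [-0,0.0001,-0.082,0,0,0,45]
   9x [0,0,0,0.0255,-0.0381,0.0004,45]
   ->  [ 0.6679 -0.1622  0.2002] yaw 2.396
```

Call:
{"method": "step_arm", "body": {"increments": [[0,0,-0.082,0,0,0,45],[0,0,-0.082,0,0,0,45],[0,0,-0.082,0,0,0,45],[0,0,-0.082,0,0,0,45],[0,0,-0.082,0,0,0,45],[0,0,-0.082,0,0,0,45],[0,0,0,0.0255,-0.0381,0.0004,45],[0,0,0,0.0255,-0.0381,0.0004,45]]}}

```text
t: 16.62
tool_pos: [0.6083, 0.0885, 0.2022]
ee_rot: [-1.266, 2.874, 0.0]
contact_force: [0.1, -0.2, 0.1]
gripper_width: 0.0451
finger_force: 0.0
```

Call:
{"method": "step_arm", "body": {"increments": [[0,0,0,0.0255,-0.0381,0,45],[0,0,0,0.0255,-0.0381,0,45],[0,0,0,0.0255,-0.0381,0,45],[0,0,0,0.0255,-0.0381,0,45],[0,0,0,0.0255,-0.0381,0,45],[0,0,0,0.0255,-0.0381,0,45],[0,0,0,0.0255,-0.0381,0,45]]}}

```text
t: 17.2
tool_pos: [0.6684, -0.164, 0.2021]
ee_rot: [-1.26, 2.878, -0.0]
contact_force: [-0.7, 0.4, -0.0]
gripper_width: 0.045
finger_force: 0.0
```

Call:
{"method": "step_arm", "body": {"increments": [[0,0,0,0,0,0,45],[0,0,0,0,0,0,45],[0,0,0,0,0,0,45]]}}

```text
t: 17.45
tool_pos: [0.6681, -0.1619, 0.2017]
ee_rot: [1.259, -2.878, -0.001]
contact_force: [-1.2, 0.4, -0.5]
gripper_width: 0.0447
finger_force: 0.0
```

Run:
```python
from h import *
w=wrist();n='punch_square'
r=regions_of(n,'wrist');print([(np.round(x['box']),round(x['score'],2)) for x in r])
if r:
    p,c=fit(n,[(w,r[0]['region'])],(.668,-.162),[.82]);print(p.round(4),c)
print(pose()[0],yaw_of(pose()[1]))
cv2.imwrite('pics/w4.png',w['img'][:,:,::-1])
s=plan([(*p[:2],.03,p[2]+np.pi/2)],45)
print('t');x,y=tray(.0273,-.057)
s=plan([(*p[:2],.21,None),(x,y,.21,YT),(x,y,.045,YT)],0,s)
```

```text
[(array([265., 171.,  49.,  48.]), 0.83)]
[ 0.6672 -0.1617  0.8619] 0.03817591443657875
[ 0.66825204 -0.16072363  0.20210182] 2.397475927261701
   1x [0.0001,0.0002,-0.0234,0,0,0,45]
   5x [0,0,0,0.0004,0,0.043,45]
   ->  [ 0.6672 -0.1619  0.0301] yaw 2.433
t
   5x [0,0,0,-0,0,-0.045,0]
   ->  [ 0.6672 -0.1619  0.2101] yaw 2.433
   7x [0,0,0.0738,0,0,0,0]
   6x [0,0,0,-0.0018,0.045,0,0]
   ->  [0.6571 0.054  0.2101] yaw 1.658
   5x [0,0,0,0.0001,0,0.0413,0]
   ->  [0.6567 0.054  0.0449] yaw 1.658
```

Call:
{"method": "step_arm", "body": {"increments": [[0,0,-0.0134,0,0,0,45],[0,0,0,0.0004,0,0.043,45],[0,0,0,0.0004,0,0.043,45],[0,0,0,0.0004,0,0.043,45],[0,0,0,0.0004,0,0.043,45],[0,0,0,0.0004,0,0.043,45],[0,0,0,0,0,0,45],[0,0,0,0,0,0,45]]}}

```text
t: 18.22
tool_pos: [0.6663, -0.162, 0.0287]
ee_rot: [1.29, -2.862, -0.004]
contact_force: [0.1, 0.9, 0.8]
gripper_width: 0.045
finger_force: 0.0
```

Call:
{"method": "step_arm", "body": {"increments": [[0,0,0,0,0,0,0],[0,0,0,0,0,0,0],[0,0,0,0,0,0,0],[0,0,0,0,0,0,0],[0,0,0,0,0,0,0]]}}

```text
t: 18.63
tool_pos: [0.6691, -0.1638, 0.0334]
ee_rot: [-1.287, 2.861, -0.006]
contact_force: [1.3, 1.5, 7.7]
gripper_width: 0.0149
finger_force: 59.7
```

Call:
{"method": "step_arm", "body": {"increments": [[0,0,0,0,0,-0.045,0],[0,0,0,0,0,-0.045,0],[0,0,0,0,0,-0.045,0],[0,0,0,0,0,-0.045,0],[0,0,0,0,0,-0.045,0]]}}

```text
t: 19.05
tool_pos: [0.6669, -0.1633, 0.2128]
ee_rot: [-1.288, 2.864, -0.001]
contact_force: [0.5, -0.5, -1.0]
gripper_width: 0.0148
finger_force: 59.1
```

Call:
{"method": "step_arm", "body": {"increments": [[0,0,0.0723,0,0,0,0],[0,0,0.0723,0,0,0,0],[0,0,0.0723,0,0,0,0],[0,0,0.0723,0,0,0,0],[0,0,0.0723,0,0,0,0],[0,0,0.0723,0,0,0,0],[0,0,0.0723,0,0,0,0]]}}

```text
t: 19.63
tool_pos: [0.6671, -0.1634, 0.2108]
ee_rot: [-0.127, 3.138, -0.0]
contact_force: [0.4, -0.3, -1.8]
gripper_width: 0.0148
finger_force: 59.3
```

Call:
{"method": "step_arm", "body": {"increments": [[0,0,0,-0.0018,0.045,0,0],[0,0,0,-0.0018,0.045,0,0],[0,0,0,-0.0018,0.045,0,0],[0,0,0,-0.0018,0.045,0,0],[0,0,0,-0.0018,0.045,0,0],[0,0,0,-0.0018,0.045,0,0],[0,0,0,0,0,0,0],[0,0,0,0,0,0,0]]}}

```text
t: 20.3
tool_pos: [0.657, 0.0549, 0.2109]
ee_rot: [-0.141, 3.137, -0.0]
contact_force: [0.2, -0.1, -2.6]
gripper_width: 0.0148
finger_force: 59.6
```

Run:
```python
from h import *
w=wrist();w=wrist();x,y=tray(.0273,-.057);print(x,y,pose()[0])
plan([(x,y,.045,YT)],0)
cv2.imwrite('pics/w5.png',cv2.resize(w['img'][:,:,::-1],None,fx=1.2,fy=1.2,interpolation=2))
for n,p0 in(('punch_broad',(*tray(-.0293,.053),0,.008)),('punch_long',(*tray(-.0293,-.035),0,.008))):
    r=regions_of(n,'wrist')
    if r: print(n,round(r[0]['score'],2),[np.round(v,4) for v in fit(n,[(w,r[0]['region'])],p0[:3],[.087])])
```

```text
0.6568494948892365 0.05408768541619499 [0.65726817 0.05207932 0.2104633 ]
   5x [0,0,0,0.0001,0.0005,0.0414,0]
   ->  [0.6568 0.0539 0.0449] yaw 1.657
punch_broad 0.63 [array([0.5917, 0.1616, 0.0807]), np.float64(0.0056)]
punch_long 0.92 [array([0.5984, 0.0733, 0.0918]), np.float64(0.0036)]
```

View pics/w5.png

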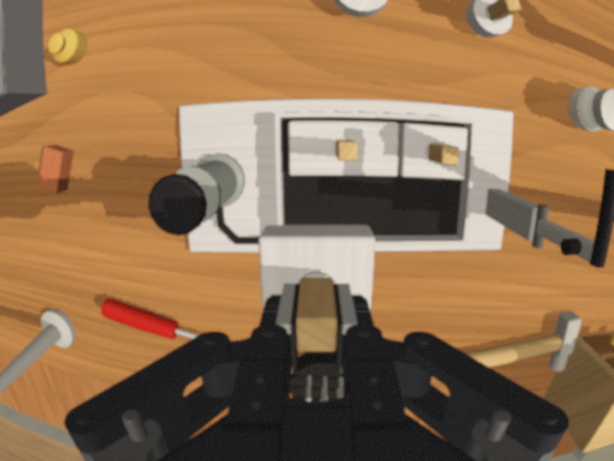

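Long and broad sit flat in the tray's near column with even gaps. The square punch is held over the free far-left corner. Lowering.

Call:
{"method": "step_arm", "body": {"increments": [[0,0,0,0,0.0004,0.0414,0],[0,0,0,0,0.0004,0.0414,0],[0,0,0,0,0.0004,0.0414,0],[0,0,0,0,0.0004,0.0414,0],[0,0,0,0,0,0.0414,0],[0,0,0,0,0,0,0],[0,0,0,0,0,0.0035,0],[0,0,0,0,0,0.003,0]]}}

```text
t: 21.17
tool_pos: [0.6576, 0.0527, 0.0394]
ee_rot: [-0.133, 3.138, -0.0]
contact_force: [-0.9, 0.1, -1.5]
gripper_width: 0.0153
finger_force: 67.1
```

Call:
{"method": "step_arm", "body": {"increments": [[0,0,0,0,0,0.001,0],[0,0,0,0,0,0,0],[0,0,0,0,0,0,0]]}}

```text
t: 21.42
tool_pos: [0.6575, 0.0537, 0.039]
ee_rot: [-0.135, 3.138, -0.0]
contact_force: [0.2, 0.9, -2.4]
gripper_width: 0.0147
finger_force: 67.1
```

Call:
{"method": "step_arm", "body": {"increments": [[0,0,0,0,0,0.0007,0],[0,0,0,0,0,0,34],[0,0,0,0,0,0,34],[0,0,0,0,0,0,34],[0,0,0,0,0,-0.044,34],[0,0,0,0,0,-0.044,34],[0,0,0,0,0,-0.044,34],[0,0,0,0,0,-0.044,34]]}}

```text
t: 22.08
tool_pos: [0.657, 0.0539, 0.1804]
ee_rot: [-0.135, 3.138, 0.0]
contact_force: [1.2, 0.1, -0.7]
gripper_width: 0.0337
finger_force: 0.0
```

Run:
```python
from h import *
p,r=pose();print(p)
x,y=tray(.0273,-.057)
plan([(.4405,.0775,.18,None)],45,(np.array([x,y,.179]),r))
```

```text
[0.65697857 0.05390349 0.18041388]
   6x [0,0,0,0.0445,0.0087,-0.0002,45]
   ->  [0.4404 0.0773 0.1799] yaw 1.657
```

Call:
{"method": "step_arm", "body": {"increments": [[0,0,0,0.0445,0.0087,0,45],[0,0,0,0.0445,0.0087,0,45],[0,0,0,0.0445,0.0087,0,45],[0,0,0,0.0445,0.0087,0,45],[0,0,0,0.0445,0.0087,0,45],[0,0,0,0.0445,0.0087,0,45],[0,0,0,0,0,0,45],[0,0,0,0,0,0,45]]}}

```text
t: 22.75
tool_pos: [0.4395, 0.0774, 0.1793]
ee_rot: [-0.136, 3.138, 0.0]
contact_force: [0.5, 0.1, 0.0]
gripper_width: 0.0453
finger_force: 0.0
```

```bash
cat >> h.py <<'E'
def shank_yaw(f,x,y,fn):
    """fit shank silhouette (wood on white) for yaw, position of round punch; tests yaw grid"""
    c=np.round(proj([[x,y,.04]],f)[0]).astype(int);h=45
    im=f['img'][c[1]-h:c[1]+h,c[0]-h:c[0]+h].astype(float)
    S=(im.max(2)-im.min(2))/(im.max(2)+1)
    foot=np.zeros(f['img'].shape[:2],np.uint8);t=np.linspace(0,6.28,40)
    cv2.fillConvexPoly(foot,np.round(proj(np.c_[x+.022*np.cos(t),y+.022*np.sin(t),.022+0*t],f)).astype(np.int32),1)
    cv2.imwrite('pics/'+fn,cv2.resize(im[:,:,::-1],None,fx=5,fy=5,interpolation=2))
    return c,S,foot[c[1]-h:c[1]+h,c[0]-h:c[0]+h]>0
E
python3 - <<'E'
from h import *
w=wrist();print(pose()[0])
r=regions_of('punch_round','wrist');print([(np.round(x['box']),round(x['score'],2)) for x in r])
if r:
    p,c=fit('punch_round',[(w,r[0]['region'])],(.4405,.0775,0));print(p.round(4),c)
shank_yaw(w,.4405,.0775,'r1.png')
r=regions_of('punch_small','wrist');print([(np.round(x['box']),round(x['score'],2)) for x in r])
if r:
    p,c=fit('punch_small',[(w,r[0]['region'])],(.438,.2115,0));print(p.round(4),c)
E
```

```text
[0.4412669  0.07718469 0.17942375]
[(array([263., 176.,  55.,  52.]), 0.97)]
[0.4384 0.0768 0.3264] 0.028473995625972748
[(array([383., 188.,  50.,  42.]), 0.97), (array([264., 177.,  50.,  53.]), 0.73)]
[0.438  0.2118 0.482 ] 0.025518326088786125[ WARN:0@1.561] global loadsave.cpp:1063 imwrite_ Unsupported depth image for selected encoder is fallbacked to CV_8U.
```

View pics/r1.png

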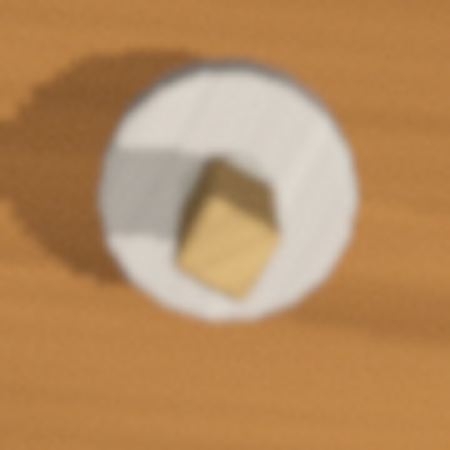

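The round punch's shank top has corners near (220,195), (280,235), (243,298), (180,262) in the 5x crop, so it is turned about 31° in the image.

Run:
```python
from h import *
w=wrist();c=np.round(proj([[.4405,.0775,.04]],w)[0])
q=np.array([atz(c-45+np.array(v)/5-.4,w,.062) for v in((220,195),(280,235),(243,298),(180,262))])
print(q.round(4),q.mean(0))
for i in range(4): d=q[(i+1)%4]-q[i];print(np.linalg.norm(d).round(4),np.arctan2(d[1],d[0])%(np.pi/2))
x0,y0=.4390,.0768
s=plan([(x0,y0,.03,1.1)],45)
x,y=tray(.0273,.004)
s=plan([(x0,y0,.18,None),(x,y,.18,YT),(x,y,.045,YT)],0,s)
```

```text
[[0.4292 0.0752]
 [0.4357 0.0867]
 [0.4482 0.0811]
 [0.4423 0.0691]] [0.43886717 0.07800649]
0.0131 1.0553306607608832
0.0137 1.1474705039128024
0.0134 1.1173946180415784
0.0145 1.128714402674297
   5x [0.0001,0.0002,0.0742,0,0,0,45]
   4x [0,0,0,0.0009,-0.0005,0.0465,45]
   ->  [0.4389 0.0767 0.03  ] yaw 1.1
   4x [0,0,0,-0,0,-0.0469,0]
   ->  [0.4389 0.0768 0.1801] yaw 1.1
   5x [-0,0,-0.0744,0,0,0,0]
   6x [0,0,0,-0.0448,0.004,0,0]
   ->  [0.6515 0.1147 0.1801] yaw 1.658
   4x [0,0,0,-0,0.0001,0.0422,0]
   ->  [0.6514 0.115  0.045 ] yaw 1.658
```

Call:
{"method": "step_arm", "body": {"increments": [[0,0,0.0735,0,0,0,45],[0,0,0.0735,0,0,0,45],[0,0,0.0735,0,0,0,45],[0,0,0.0735,0,0,0,45],[0,0,0.0735,0,0,0,45]]}}

```text
t: 23.37
tool_pos: [0.4418, 0.0769, 0.1783]
ee_rot: [0.733, 3.055, 0.0]
contact_force: [-0.8, -0.5, -1.1]
gripper_width: 0.0448
finger_force: 0.0
```

Call:
{"method": "step_arm", "body": {"increments": [[0,0,0,0.0009,-0.0003,0.0465,45],[0,0,0,0.0009,-0.0003,0.0465,45],[0,0,0,0.0009,-0.0003,0.0465,45],[0,0,0,0.0009,-0.0003,0.0465,45],[0,0,0,0,0,0,45],[0,0,0,0,0,0,45],[0,0,0,0,0,0,0],[0,0,0,0,0,0,0]]}}

```text
t: 24.03
tool_pos: [0.4398, 0.0775, 0.0319]
ee_rot: [0.723, 3.053, 0.002]
contact_force: [0.1, 0.2, 0.6]
gripper_width: 0.0212
finger_force: 0.0
```

Call:
{"method": "step_arm", "body": {"increments": [[0,0,0,0,0,0,0],[0,0,0,0,0,0,0],[0,0,0,0,0,0,0],[0,0,0,0,0,-0.0469,0],[0,0,0,0,0,-0.0469,0],[0,0,0,0,0,-0.0469,0],[0,0,0,0,0,-0.0469,0]]}}

```text
t: 24.62
tool_pos: [0.4373, 0.0775, 0.1826]
ee_rot: [0.723, 3.056, 0.001]
contact_force: [0.2, -0.1, -1.7]
gripper_width: 0.0149
finger_force: 59.0
```

Call:
{"method": "step_arm", "body": {"increments": [[0,0,-0.0737,0,0,0,0],[0,0,-0.0737,0,0,0,0],[0,0,-0.0737,0,0,0,0],[0,0,-0.0737,0,0,0,0],[0,0,-0.0737,0,0,0,0]]}}

```text
t: 25.03
tool_pos: [0.4376, 0.0776, 0.181]
ee_rot: [-0.146, 3.136, -0.0]
contact_force: [0.1, 0.1, -1.3]
gripper_width: 0.0149
finger_force: 59.1
```

Call:
{"method": "step_arm", "body": {"increments": [[0,0,0,-0.0448,0.004,0,0],[0,0,0,-0.0448,0.004,0,0],[0,0,0,-0.0448,0.004,0,0],[0,0,0,-0.0448,0.004,0,0],[0,0,0,-0.0448,0.004,0,0],[0,0,0,-0.0448,0.004,0,0],[0,0,0,0,0,0,0],[0,0,0,0,0,0,0]]}}

```text
t: 25.7
tool_pos: [0.6509, 0.1156, 0.1791]
ee_rot: [0.138, -3.138, 0.0]
contact_force: [-1.1, -0.4, -1.0]
gripper_width: 0.0151
finger_force: 59.2
```

Run:
```python
from h import *
w=wrist();x,y=tray(.0273,.004);print(x,y,pose()[0])
cv2.imwrite('pics/w6.png',w['img'][:,:,::-1])
plan([(x,y,.045,YT)],0)
```

```text
0.6515491871365533 0.11485697649093807 [0.64982101 0.11548334 0.17963885]
   4x [0,0,0,-0.0006,-0.0002,0.0421,0]
   ->  [0.6517 0.115  0.0449] yaw 1.659
```

View pics/w6.png

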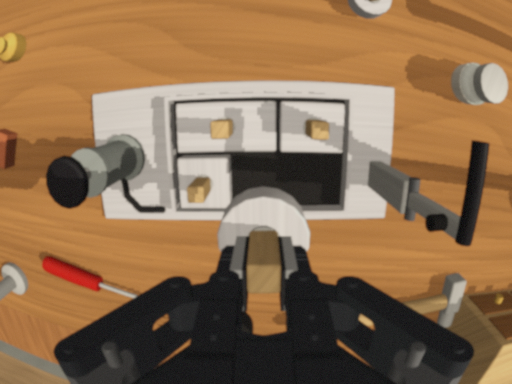

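Three punches stand flat. The round one is above its place beside the square. Lowering it.

Call:
{"method": "step_arm", "body": {"increments": [[0,0,0,-0.0006,0,0.0421,0],[0,0,0,-0.0006,0,0.0421,0],[0,0,0,-0.0004,0,0.0421,0],[0,0,0,0,0,0.0421,0],[0,0,0,0,0,0,0],[0,0,0,0,0,0.0035,0],[0,0,0,0,0,0.0035,0],[0,0,0,0,0,0,0]]}}

```text
t: 26.42
tool_pos: [0.6521, 0.1156, 0.0417]
ee_rot: [-0.138, 3.136, 0.0]
contact_force: [0.3, -0.3, -1.1]
gripper_width: 0.0149
finger_force: 61.5
```

Call:
{"method": "step_arm", "body": {"increments": [[0,0,0,0,0,0.001,0],[0,0,0,0,0,0,0],[0,0,0,0,0,0,0]]}}

```text
t: 26.67
tool_pos: [0.6519, 0.1156, 0.0397]
ee_rot: [-0.138, 3.137, 0.0]
contact_force: [-0.2, 0.4, -1.5]
gripper_width: 0.015
finger_force: 61.5
```

Call:
{"method": "step_arm", "body": {"increments": [[0,0,0,0,0,0,34],[0,0,0,0,0,0,34],[0,0,0,0,0,0,34],[0,0,0,0,0,-0.044,34],[0,0,0,0,0,-0.044,34],[0,0,0,0,0,-0.044,34],[0,0,0,0,0,-0.044,34],[0,0,0,0,0,0,34]]}}

```text
t: 27.33
tool_pos: [0.6551, 0.1159, 0.1884]
ee_rot: [-0.137, 3.124, 0.001]
contact_force: [0.9, -0.2, 2.1]
gripper_width: 0.0341
finger_force: 0.0
```

Run:
```python
from h import *
p,r=pose();print(p)
plan([(.438,.2115,.18,None)],45,(np.array([*tray(.0273,.004),.179]),r))
```

```text
[0.65512149 0.1158608  0.18843692]
   1x [-0.0002,0.0096,0,0,0,0,45]
   6x [0,0,0,0.0426,0.024,-0.0002,45]
   ->  [0.4378 0.2117 0.18  ] yaw 1.659
```

Call:
{"method": "step_arm", "body": {"increments": [[0,0,0,0.0426,0.024,0,45],[0,0,0,0.0426,0.024,0,45],[0,0,0,0.0426,0.024,0,45],[0,0,0,0.0426,0.024,0,45],[0,0,0,0.0426,0.024,0,45],[0,0,0,0.0426,0.024,0,45],[0,0,0,0,0,0,45],[0,0,0,0,0,0,45]]}}

```text
t: 28.0
tool_pos: [0.4363, 0.2133, 0.18]
ee_rot: [-0.142, 3.138, 0.0]
contact_force: [-0.4, 0.4, 0.0]
gripper_width: 0.0454
finger_force: 0.0
```

Run:
```python
from h import *
w=wrist();w=wrist();print(pose()[0],yaw_of(pose()[1]))
r=regions_of('punch_small','wrist');print([(np.round(x['box']),round(x['score'],2)) for x in r])
p,c=fit('punch_small',[(w,r[0]['region'])],(.438,.2115,0));print(p.round(4),c)
print(shank_yaw(w,.438,.2115,'r2.png')[0])
```

```text
[0.4385598  0.21252584 0.17991182] 1.6587603080935935
[(array([263., 177.,  46.,  43.]), 0.87)]
[0.4376 0.2114 0.0683] 0.018569333478808403
[262 183][ WARN:0@1.919] global loadsave.cpp:1063 imwrite_ Unsupported depth image for selected encoder is fallbacked to CV_8U.
```

View pics/r2.png

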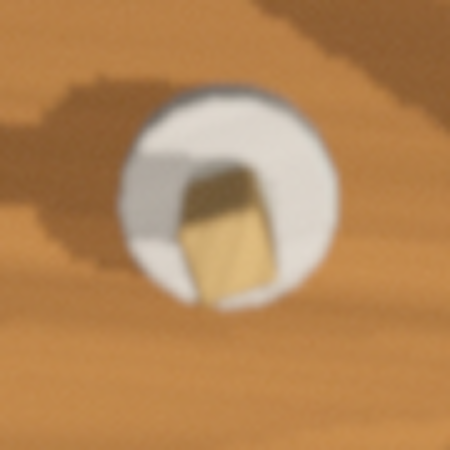

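The small punch's shank top has corners near (181,228), (255,205), (277,278), (208,305), so it is turned about -18° in the image.

Run:
```python
from h import *
x0,y0=.4378,.2117
s=plan([(x0,y0,.03,1.965)],45)
x,y=tray(.0273,.061)
s=plan([(x0,y0,.18,None),(x,y,.18,YT),(x,y,.045,YT)],0,s)
```

```text
3x [-0,0.0003,-0.0682,0,0,0,45]
   4x [0,0,0,0.0004,-0,0.0468,45]
   ->  [0.4377 0.2118 0.0299] yaw 1.965
   4x [0,0,0,-0,-0,-0.0469,0]
   ->  [0.4377 0.2118 0.18  ] yaw 1.965
   3x [-0,0,0.0682,0,0,0,0]
   6x [0,0,0,-0.0426,-0.0121,0,0]
   ->  [0.6464 0.1717 0.18  ] yaw 1.658
   4x [0,0,0,-0,-0,0.0422,0]
   ->  [0.6464 0.1717 0.045 ] yaw 1.658
```

Call:
{"method": "step_arm", "body": {"increments": [[0,0,-0.0682,0,0,0,45],[0,0,-0.0682,0,0,0,45],[0,0,-0.0682,0,0,0,45],[0,0,0,0.0004,0,0.0468,45],[0,0,0,0.0004,0,0.0468,45],[0,0,0,0.0004,0,0.0468,45],[0,0,0,0.0004,0,0.0468,45],[0,0,0,0,0,0,45]]}}

```text
t: 28.82
tool_pos: [0.4332, 0.2099, 0.0233]
ee_rot: [0.611, -3.069, 0.002]
contact_force: [-0.2, -0.6, 0.5]
gripper_width: 0.045
finger_force: 0.0
```

Call:
{"method": "step_arm", "body": {"increments": [[0,0,0,0,0,0,45],[0,0,0,0,0,0,0],[0,0,0,0,0,0,0],[0,0,0,0,0,0,0],[0,0,0,0,0,0,0],[0,0,0,0,0,0,0]]}}

```text
t: 29.32
tool_pos: [0.4386, 0.2124, 0.0322]
ee_rot: [-0.615, 3.075, 0.001]
contact_force: [1.2, -1.5, 8.6]
gripper_width: 0.0149
finger_force: 59.7
```

Call:
{"method": "step_arm", "body": {"increments": [[0,0,0,0,0,-0.0469,0],[0,0,0,0,0,-0.0469,0],[0,0,0,0,0,-0.0469,0],[0,0,0,0,0,-0.0469,0],[0,0,0.0682,0,0,0,0],[0,0,0.0682,0,0,0,0],[0,0,0.0682,0,0,0,0],[0,0,0,0,0,0,0]]}}

```text
t: 29.98
tool_pos: [0.4366, 0.212, 0.1813]
ee_rot: [-0.132, 3.136, 0.001]
contact_force: [-0.1, 0.3, -0.8]
gripper_width: 0.0153
finger_force: 58.8
```

Call:
{"method": "step_arm", "body": {"increments": [[0,0,0,-0.0426,-0.0121,0,0],[0,0,0,-0.0426,-0.0121,0,0],[0,0,0,-0.0426,-0.0121,0,0],[0,0,0,-0.0426,-0.0121,0,0],[0,0,0,-0.0426,-0.0121,0,0],[0,0,0,-0.0426,-0.0121,0,0],[0,0,0,0,0,0,0],[0,0,0,0,0,0,0]]}}

```text
t: 30.65
tool_pos: [0.6461, 0.1712, 0.1788]
ee_rot: [0.14, -3.138, 0.0]
contact_force: [-0.3, 0.1, -0.7]
gripper_width: 0.0153
finger_force: 58.8
```

Run:
```python
from h import *
w=wrist();w=wrist();x,y=tray(.0273,.061);print(x,y,pose()[0])
cv2.imwrite('pics/w7.png',w['img'][:,:,::-1])
plan([(x,y,.045,YT)],0)
```

```text
0.6465964405479806 0.17164139601979633 [0.64440613 0.1721864  0.17979089]
   4x [0,0,0,-0.0007,-0.0002,0.0421,0]
   ->  [0.6465 0.1718 0.0451] yaw 1.66
```

View pics/w7.png

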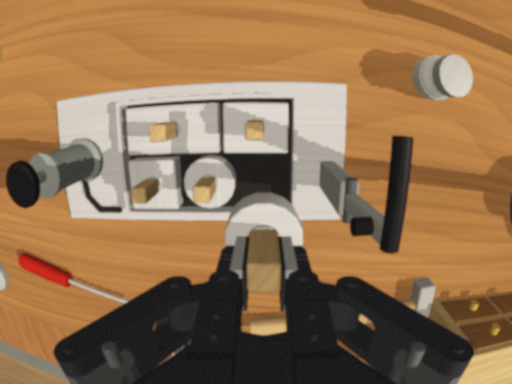

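All four placed punches are flat, and the small one hangs over the last free corner, clear of the clamp post. Lowering it.

Call:
{"method": "step_arm", "body": {"increments": [[0,0,0,-0.0006,0,0.0421,0],[0,0,0,-0.0006,0,0.0421,0],[0,0,0,-0.0004,0,0.0421,0],[0,0,0,0,0,0.0421,0],[0,0,0,0,0,0,0],[0,0,0,0,0,0.0035,0],[0,0,0,0,0,0.0035,0],[0,0,0,0,0,0,0]]}}

```text
t: 31.42
tool_pos: [0.6468, 0.1725, 0.041]
ee_rot: [-0.139, 3.137, 0.0]
contact_force: [-0.3, 0.4, -0.8]
gripper_width: 0.0149
finger_force: 63.0
```

Call:
{"method": "step_arm", "body": {"increments": [[0,0,0,0,0,0.001,0],[0,0,0,0,0,0,0],[0,0,0,0,0,0,0]]}}

```text
t: 31.67
tool_pos: [0.647, 0.1722, 0.0396]
ee_rot: [-0.138, 3.137, 0.0]
contact_force: [0.3, 0.8, 1.1]
gripper_width: 0.0155
finger_force: 63.2
```

Call:
{"method": "step_arm", "body": {"increments": [[0,0,0,0,0,0,34],[0,0,0,0,0,0,34],[0,0,0,0,0,0,34],[0,0,0,0,0,-0.045,34],[0,0,0,0,0,-0.045,34],[0,0,0,0,0,-0.045,34],[0,0,0,0,0,-0.045,34],[0,0,0,0,0,-0.045,34]]}}

```text
t: 32.33
tool_pos: [0.6463, 0.172, 0.2206]
ee_rot: [-0.138, 3.138, 0.0]
contact_force: [0.4, 0.2, 0.4]
gripper_width: 0.0338
finger_force: 0.0
```

Run:
```python
from h import *
p,r=pose();print(p)
t=grab_frame('top')
R_=regions_of('cover','top');print([(np.round(x['box']),round(x['score'],2)) for x in R_])
p_,c=fit('cover',[(t,R_[0]['region'])],(.4965,-.395,0),[.215]);print(p_.round(4),c)
s0=grab_frame('side');R2=regions_of('cover','side');print([(np.round(x['box']),round(x['score'],2)) for x in R2])
p2,c=fit('cover',[(s0,R2[0]['region'])],(.4965,-.395,0),[.215]);print(p2.round(4),c)
plan([(.6465-.19,-.2,.26,None),(.496,-.395,.26,.215+np.pi/2)],60,(np.array([*tray(.0273,.061),.218]),r))
```

```text
[0.64634095 0.17202323 0.22058271]
[(array([398., 191., 103.,  78.]), 0.93)]
[ 0.4981 -0.3965  0.2179] 0.003715495578944683
[(array([270., 322.,  80.,  98.]), 0.87), (array([259., 154.,  14.,  20.]), 0.71)]
[ 0.4944 -0.3944  0.2234] 0.0034636310301721096
   11x [0,0,0,0.0252,-0.0402,-0.0048,60]
   ->  [ 0.4566 -0.2002  0.2602] yaw 1.658
   2x [0,0,-0.0425,0,0,0,60]
   5x [0,0,0,0.0008,-0.0497,0,60]
   ->  [ 0.4959 -0.3951  0.2602] yaw 1.786
```

Call:
{"method": "step_arm", "body": {"increments": [[0,0,0,0.0252,-0.0402,-0.0048,60],[0,0,0,0.0252,-0.0402,-0.0048,60],[0,0,0,0.0252,-0.0402,-0.0048,60],[0,0,0,0.0252,-0.0402,-0.0048,60],[0,0,0,0.0252,-0.0402,-0.0048,60],[0,0,0,0.0252,-0.0402,-0.0048,60],[0,0,0,0.0252,-0.0402,-0.0048,60],[0,0,0,0.0252,-0.0402,-0.0048,60]], "squeeze": 90}}

```text
t: 33.2
tool_pos: [0.5066, -0.0994, 0.2478]
ee_rot: [0.138, -3.135, -0.002]
contact_force: [0.1, 0.1, 0.1]
gripper_width: 0.0599
finger_force: 0.0
```

Call:
{"method": "step_arm", "body": {"increments": [[0,0,0,0.0252,-0.0402,-0.0048,60],[0,0,0,0.0252,-0.0402,-0.0048,60],[0,0,0,0.0252,-0.0402,-0.0048,60],[0,0,-0.044,0,0,0,60],[0,0,-0.044,0,0,0,60]]}}

```text
t: 33.62
tool_pos: [0.455, -0.2016, 0.2594]
ee_rot: [0.342, -3.121, -0.003]
contact_force: [0.7, -0.1, 0.4]
gripper_width: 0.0601
finger_force: 0.0
```

Call:
{"method": "step_arm", "body": {"increments": [[0,0,0,0.0008,-0.0497,0,60],[0,0,0,0.0008,-0.0497,0,60],[0,0,0,0.0008,-0.0497,0,60],[0,0,0,0.0008,-0.0497,0,60],[0,0,0,0.0008,-0.0497,0,60],[0,0,0,0,0,0,60],[0,0,0,0,0,0,60],[0,0,0,0,0,0,60]]}}

```text
t: 34.28
tool_pos: [0.4963, -0.3939, 0.2588]
ee_rot: [0.343, -3.121, -0.005]
contact_force: [0.7, 0.0, 0.3]
gripper_width: 0.0602
finger_force: 0.0
```

Run:
```python
from h import *
w=wrist();w=wrist();print(pose()[0],yaw_of(pose()[1]))
r=regions_of('cover','wrist');print([(np.round(x['box']),round(x['score'],2)) for x in r])
p,c=fit('cover',[(w,r[0]['region'])],(.496,-.395,0),[.22]);print(p.round(4),c)
# independent: handle from dark-brown pixels at z .107
cv2.imwrite('pics/w8.png',w['img'][:,:,::-1])
```

```text
[ 0.49677255 -0.39316287  0.26043444] 1.7914632826822727
[(array([262., 172., 184., 125.]), 0.73)]
[ 0.496  -0.3969  0.2178] 0.0036018642131239176
```

View pics/w8.png

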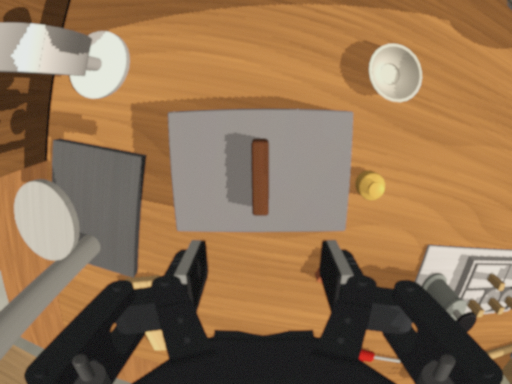

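The cover stands square under the tool, with its handle at columns 252-270, rows 138-215. Descending to grip it.

Run:
```python
from h import *
s=plan([(.496,-.3965,.082,None)],45)
x,y=tray(0,0)
s=plan([(.496,-.3965,.252,None),(.52,-.15,.255,YT),(x,y,.255,YT),(x,y,.115,YT)],0,s)
```

```text
5x [0,0,0,0.0004,-0.0008,0.0447,45]
   ->  [ 0.496  -0.3965  0.0821] yaw 1.792
   5x [0,0,0,0,0,-0.0425,0]
   ->  [ 0.496  -0.3966  0.2521] yaw 1.792
   2x [0.0002,-0.0001,0.0446,0,0,0,0]
   7x [0,0,0,-0.0081,0.0435,-0.0005,0]
   ->  [ 0.52   -0.15    0.2549] yaw 1.658
   7x [0,0,0,-0.0226,0.0444,-0,0]
   ->  [0.6245 0.1087 0.255 ] yaw 1.658
   4x [0,0,0,-0.0001,-0.0001,0.0437,0]
   ->  [0.6249 0.1084 0.1151] yaw 1.658
```

Call:
{"method": "step_arm", "body": {"increments": [[0,0,0,0.0004,-0.0008,0.0447,45],[0,0,0,0.0004,-0.0008,0.0447,45],[0,0,0,0.0004,-0.0008,0.0447,45],[0,0,0,0.0004,-0.0008,0.0447,45],[0,0,0,0.0004,-0.0008,0.0447,45],[0,0,0,0,0,0,45],[0,0,0,0,0,0,45]]}}

```text
t: 35.02
tool_pos: [0.4957, -0.3965, 0.0815]
ee_rot: [0.346, -3.121, -0.003]
contact_force: [-0.7, -0.1, -0.7]
gripper_width: 0.045
finger_force: 0.0
```

Call:
{"method": "step_arm", "body": {"increments": [[0,0,0,0,0,0,0],[0,0,0,0,0,0,0],[0,0,0,0,0,0,0],[0,0,0,0,0,0,0],[0,0,0,0,0,0,0],[0,0,0,0,0,0,0]]}}

```text
t: 35.52
tool_pos: [0.4968, -0.3982, 0.0845]
ee_rot: [-0.344, 3.12, -0.003]
contact_force: [-0.4, 2.2, 6.5]
gripper_width: 0.0164
finger_force: 89.8
```

Call:
{"method": "step_arm", "body": {"increments": [[0,0,0,0,0,-0.01,0],[0,0,0,0,0,-0.025,0],[0,0,0,0,0,-0.03,0],[0,0,0,0,0,-0.03,0],[0,0,0,0,0,-0.03,0],[0,0,0,0,0,-0.03,0],[0,0,0,0,0,-0.03,0],[0,0,0,0,0,-0.03,0]]}}

```text
t: 36.18
tool_pos: [0.4956, -0.3975, 0.2556]
ee_rot: [0.344, -3.122, -0.001]
contact_force: [-0.2, 0.3, -4.8]
gripper_width: 0.0159
finger_force: 88.4
```

Call:
{"method": "step_arm", "body": {"increments": [[0,0,0.03,0,0,0,0],[0,0,0.03,0,0,0,0],[0,0,0.029,0,0,0,0],[0,0,0,0,0,0,0],[0,0,0,0,0,0,0]]}}

```text
t: 36.6
tool_pos: [0.4958, -0.3977, 0.2542]
ee_rot: [0.137, -3.138, -0.001]
contact_force: [0.7, 0.6, -4.5]
gripper_width: 0.0165
finger_force: 88.4
```

Run:
```python
from h import *
p,r=pose();print(p,yaw_of(r))
x,y=tray(0,0)
s=plan([(.52,-.15,.257,YT),(x,y,.257,YT)],0)
```

```text
[ 0.49576789 -0.39772385  0.25421266] 1.6581846243256235
   7x [0,0,0,-0.0082,0.0437,-0.0005,0]
   ->  [ 0.5202 -0.1499  0.2571] yaw 1.658
   7x [0,0,0,-0.0226,0.0443,0,0]
   ->  [0.6246 0.1082 0.2572] yaw 1.658
```

Call:
{"method": "step_arm", "body": {"increments": [[0,0,0,-0.0082,0.0437,-0.0005,0],[0,0,0,-0.0082,0.0437,-0.0005,0],[0,0,0,-0.0082,0.0437,-0.0005,0],[0,0,0,-0.0082,0.0437,-0.0005,0],[0,0,0,-0.0082,0.0437,-0.0005,0],[0,0,0,-0.0082,0.0437,-0.0005,0],[0,0,0,-0.0082,0.0437,-0.0005,0]]}}

```text
t: 37.18
tool_pos: [0.5204, -0.1485, 0.2571]
ee_rot: [-0.137, 3.139, 0.0]
contact_force: [-0.5, 0.1, -3.7]
gripper_width: 0.0164
finger_force: 88.9
```

Call:
{"method": "step_arm", "body": {"increments": [[0,0,0,-0.0226,0.0443,0,0],[0,0,0,-0.0226,0.0443,0,0],[0,0,0,-0.0226,0.0443,0,0],[0,0,0,-0.0226,0.0443,0,0],[0,0,0,-0.0226,0.0443,0,0],[0,0,0,-0.0226,0.0443,0,0],[0,0,0,-0.0226,0.0443,0,0]]}}

```text
t: 37.77
tool_pos: [0.6257, 0.1099, 0.2571]
ee_rot: [0.138, -3.138, 0.0]
contact_force: [1.4, -0.5, -3.0]
gripper_width: 0.0163
finger_force: 88.9
```

Call:
{"method": "step_arm", "body": {"increments": [[0,0,0,0,0,0,0],[0,0,0,0,0,0,0],[0,0,0,0,0,0,0]]}}

```text
t: 38.02
tool_pos: [0.6252, 0.1079, 0.2565]
ee_rot: [0.138, -3.138, 0.001]
contact_force: [0.2, -0.5, -3.9]
gripper_width: 0.0159
finger_force: 89.1
```

Run:
```python
from h import *
w=wrist();w=wrist();p,r_=pose();print(p,yaw_of(r_));x,y=tray(0,0);print(x,y)
r=regions_of('cover','wrist')
def body(n,p,f,sh):pass
if r:
    print([(np.round(a['box']),round(a['score'],2)) for a in r]);print(fit('cover',[(w,r[0]['region'])],(x,y,0,p[2]-.082),[.087]))
cv2.imwrite('pics/w9.png',w['img'][:,:,::-1])
plan([(x,y,.115,YT)],0)
f=save('side','s1.png');im=cv2.resize(f['img'][60:330,170:430,::-1],None,fx=2.2,fy=2.2,interpolation=2)
for nm,(cx,cy,yw,z) in {'c':(p[0],p[1],.087,p[2]-.082)}.items():
    for sx,sy,zz in((.144,.208,z),(.144,.208,z+.077)):
        cv2.polylines(im,[np.round((proj(rect((cx,cy,yw),sx,sy,zz),f)-[170,60]+.5)*2.2).astype(np.int32)],True,(0,255,0),1)
cv2.imwrite('pics/s1c.png',im)
```

```text
[0.62519219 0.10678852 0.25698547] 1.6562424665744448
0.6247 0.1085
[(array([265., 224., 362., 226.]), 0.81)]
(array([0.62251801, 0.10729361, 0.08455236, 0.17311377]), np.float64(0.22874164581298828))
   4x [0,0,0,0.0001,0.0006,0.0444,0]
   ->  [0.6248 0.1085 0.115 ] yaw 1.656
```

View pics/s1c.png

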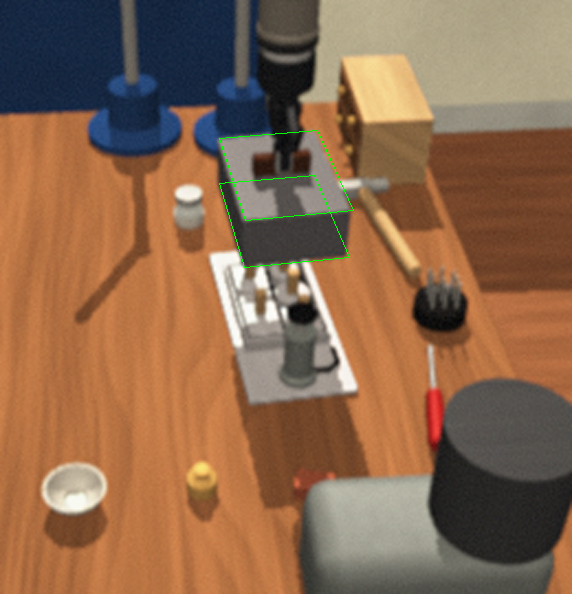

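The held cover matches the model outline: level, and lying over the tray line. Lowering in stages.

Call:
{"method": "step_arm", "body": {"increments": [[0,0,0,0,0.0005,0.03,0],[0,0,0,0,0.0005,0.03,0],[0,0,0,0,0.0005,0.03,0],[0,0,0,0,0.0005,0.03,0],[0,0,0,0,0,0.03,0],[0,0,0,0,0,0.026,0],[0,0,0,0,0,0,0],[0,0,0,0,0,0,0]]}}

```text
t: 38.88
tool_pos: [0.6248, 0.1086, 0.1157]
ee_rot: [0.134, -3.137, -0.0]
contact_force: [0.4, -0.9, -2.9]
gripper_width: 0.0164
finger_force: 89.0
```

Call:
{"method": "step_arm", "body": {"increments": [[0,0,0,0,0,0.006,0],[0,0,0,0,0,0.006,0],[0,0,0,0,0,0,0],[0,0,0,0,0,0,0]]}}

```text
t: 39.22
tool_pos: [0.6255, 0.1095, 0.1071]
ee_rot: [-0.135, 3.138, 0.0]
contact_force: [0.4, 0.2, -3.8]
gripper_width: 0.0163
finger_force: 89.2
```

No contact at wall height, so continuing down.

Call:
{"method": "step_arm", "body": {"increments": [[0,0,0,0,0,0.006,0],[0,0,0,0,0,0.006,0],[0,0,0,0,0,0,0],[0,0,0,0,0,0,0]]}}

```text
t: 39.55
tool_pos: [0.625, 0.1095, 0.0964]
ee_rot: [0.135, -3.138, -0.0]
contact_force: [-0.1, 0.9, -3.3]
gripper_width: 0.0161
finger_force: 89.2
```

Call:
{"method": "step_arm", "body": {"increments": [[0,0,0,0,0,0.004,0],[0,0,0,0,0,0.003,0],[0,0,0,0,0,0,0],[0,0,0,0,0,0,0]]}}

```text
t: 39.88
tool_pos: [0.6257, 0.1096, 0.0925]
ee_rot: [-0.135, 3.137, 0.0]
contact_force: [-2.3, 0.2, 5.3]
gripper_width: 0.0166
finger_force: 90.2
```

Call:
{"method": "step_arm", "body": {"increments": [[0,0,0,0,0,0.0015,0],[0,0,0,0,0,0,0],[0,0,0,0,0,0,0]]}}

```text
t: 40.13
tool_pos: [0.6257, 0.1096, 0.0924]
ee_rot: [-0.135, 3.136, -0.0]
contact_force: [-5.0, -1.2, 12.4]
gripper_width: 0.0163
finger_force: 91.7
```

Call:
{"method": "step_arm", "body": {"increments": [[0,0,0,0,0,-0.0012,0],[0,0,0,0,0,0,45],[0,0,0,0,0,0,45],[0,0,0,0,0,0,45],[0,0,0,0,0,-0.03,45],[0,0,0,0,0,-0.045,45],[0,0,0,0,0,-0.045,45],[0,0,0,0,0,-0.045,45]]}}

```text
t: 40.8
tool_pos: [0.6251, 0.1094, 0.2241]
ee_rot: [0.135, -3.138, -0.0]
contact_force: [1.0, -0.4, 0.3]
gripper_width: 0.0454
finger_force: 0.0
```

Call:
{"method": "step_arm", "body": {"increments": [[0,0,0,0.02,0.03,-0.035,45],[0,0,0,0.02,0.03,-0.035,45],[0,0,0,0.02,0.03,-0.035,45],[0,0,0,0,0,0,45],[0,0,0,0,0,0,45]]}}

```text
t: 41.22
tool_pos: [0.5714, 0.1784, 0.3092]
ee_rot: [-0.139, 3.134, 0.001]
contact_force: [-0.6, -0.7, -0.5]
gripper_width: 0.0449
finger_force: 0.0
```

Run:
```python
from h import *
import pickle
w=wrist();w=wrist();pickle.dump(w,open('w10.pkl','wb'));print(pose()[0])
r=regions_of('cover','wrist');print([(np.round(a['box']),round(a['score'],2)) for a in r])
print(fit('cover',[(w,r[0]['region'])],(.625,.109,0,.008),[.087]))
for n in('clamp_grip','clamp','pump_head'):
    for c in('wrist',): print(n,[(np.round(a['box']),round(a['score'],2)) for a in search_frame(n,c)])
f=grab_frame('top')
r2=regions_of('cover','top');print([(np.round(a['box']),round(a['score'],2)) for a in r2]);print(fit('cover',[(f,r2[0]['region'])],(.625,.109,0,.008),[.087]))
pickle.dump(f,open('t10.pkl','wb'))
a=cv2.resize(w['img'][:,150:,::-1],None,fx=1.5,fy=1.5,interpolation=2);cv2.imwrite('pics/w10.png',a)
```

```text
[0.57128167 0.17671124 0.30596441]
[(array([211., 198., 160., 115.]), 0.6), (array([35., 19., 32., 39.]), 0.25)]
(array([0.62566084, 0.10941695, 0.08650672, 0.0049678 ]), np.float64(0.015019940212368965))
clamp_grip [(array([327., 225.,  41.,  60.]), 0.56)]
clamp [(array([326., 226.,  40.,  66.]), 0.87)]
pump_head [(array([ 90., 210.,  32.,  38.]), 0.89)]
[(array([197., 141.,  88.,  68.]), 0.63)]
(array([ 0.64998962,  0.11508244,  0.09780334, -0.07988152]), np.float64(0.07739997655153275))
```

View pics/w10.png

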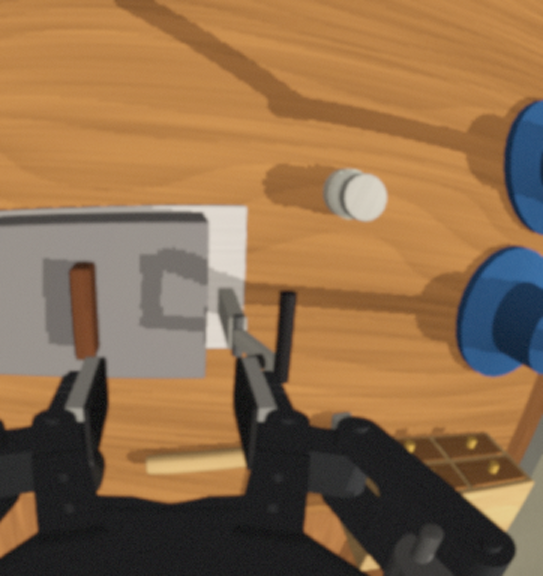

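The cover is home around the tray. The bar's ends are at about crop (288,292) and (282,382), full-frame (342,195) and (338,255). The arm meets it at its far end.

Run:
```python
from h import *
import pickle
w=pickle.load(open('w10.pkl','rb'));t=pickle.load(open('t10.pkl','rb'));w1=pickle.load(open('w1.pkl','rb'))
def case(q):
    d=np.array(q)-TR[:2];c,s=np.cos(TR[2]),np.sin(TR[2]);return np.array([c*d[0]+s*d[1],-s*d[0]+c*d[1]]).round(4)
for f,nm,reg in((w,'w10',(325,360,185,262)),(w1,'w1',(378,410,188,252)),(t,'top',(125,150,118,160))):
    c0,c1,r0,r1=reg;im=f['img'][r0:r1,c0:c1].max(2)
    m=(im<55).astype(np.uint8);k,l,st,ce=cv2.connectedComponentsWithStats(m);i=1+st[1:,4].argmax()
    q=np.argwhere(l==i)[:,::-1].astype(np.float32);(cx,cy),wh,a=cv2.minAreaRect(q)
    bp=cv2.boxPoints(((cx,cy),wh,a));bp=bp[np.argsort(bp[:,1])]
    e=[bp[:2].mean(0)+[c0,r0],bp[2:].mean(0)+[c0,r0]]
    print(nm,np.round(wh,1),round(a),np.round(e,1),[case(atz(x,f,.172)) for x in e])
    globals()['E_'+nm]=e
def tri(rs):
    M=[np.eye(3)-np.outer(d,d)/(d@d) for o,d in rs];return np.linalg.solve(sum(M),sum(m@o for m,(o,d) in zip(M,rs)))
for i in(0,1):
    for v in(('w10','top'),('w1','top'),('w10','w1')):
        F={'w10':w,'w1':w1,'top':t};X=tri([ray(globals()['E_'+n][i],F[n]) for n in v]);print(i,v,X.round(4),case(X[:2]))
```

```text
w10 [14.2 67.1] 6 [[338.8 194.3]
 [331.8 261.1]] [array([-0.0374,  0.1486]), array([0.0385, 0.1477])]
w1 [ 7.2 53.3] 4 [[393.7 193.8]
 [390.2 247. ]] [array([-0.0357,  0.1361]), array([0.0309, 0.136 ])]
top [28. 10.] 90 [[130. 123.]
 [130. 151.]] [array([0.0304, 0.1376]), array([-0.0362,  0.1416])]
0 ('w10', 'top') [ 0.2507 -0.09    1.3853] [-0.3898 -0.1652]
0 ('w1', 'top') [0.6072 0.242  0.1818] [-0.0059  0.1345]
0 ('w10', 'w1') [0.5946 0.2721 0.1078] [-0.0158  0.1656]
1 ('w10', 'top') [0.5163 0.1822 0.4149] [-0.1016  0.0828]
1 ('w1', 'top') [0.5551 0.1921 0.3142] [-0.0621  0.0893]
1 ('w10', 'w1') [0.6759 0.275  0.1182] [0.0655 0.1615]
```

Run:
```python
from h import *
import pickle
w=wrist();print(pose()[0]);s=grab_frame('side');t=grab_frame('top')
pickle.dump((w,s,t),open('n.pkl','wb'))
for c in('wrist','side','top'):
    for n in ('clamp_grip',):
        print(c,[(np.round(a['box']),round(a['score'],2)) for a in search_frame(n,c)])
A=cv2.resize(w['img'][170:290,270:400,::-1],(390,360),interpolation=2)
B=cv2.resize(s['img'][115:195,250:337,::-1],(390,360),interpolation=2)
C=cv2.resize(t['img'][110:175,110:180,::-1],(390,360),interpolation=2)
w1=pickle.load(open('w1.pkl','rb'))
D=cv2.resize(w1['img'][170:290,320:450,::-1],(390,360),interpolation=2)
cv2.imwrite('pics/cl.png',cv2.resize(np.vstack([np.hstack([A,B]),np.hstack([C,D])]),(650,600)))
```

```text
[0.57147384 0.17655835 0.30625705]
wrist []
side [(array([288., 144.,  23.,  24.]), 0.48)]
top [(array([258., 130.,  15.,  19.]), 0.57)]
```

View pics/cl.png

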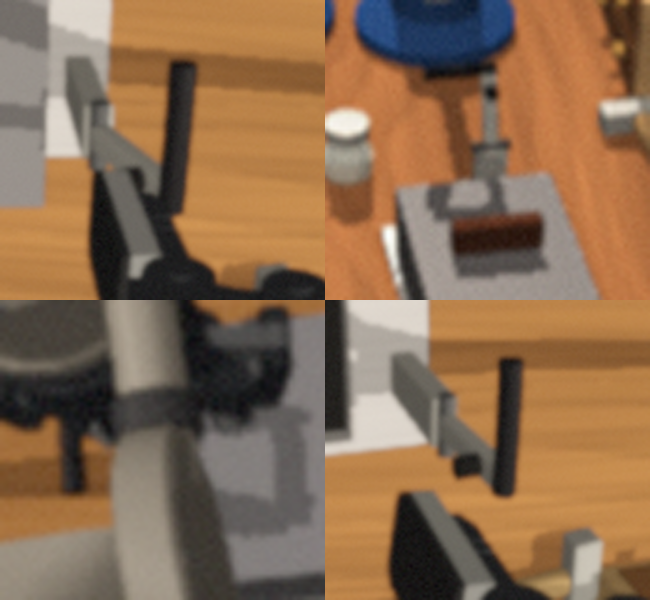

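The crops show the clamp unmoved, with the earlier w10 mask having merged the bar with a finger. Bar ends:
- Wrist: (343.2,194.8) and (338.8,254.8).
- w1: (394.4,194) and (391.6,247.2).
- Side: (277.3,134.2) and (294.7,133.1).

Run:
```python
from h import *
import pickle
w,s,t=pickle.load(open('n.pkl','rb'));w1=pickle.load(open('w1.pkl','rb'))
def case(q):
    d=np.array(q)-TR[:2];c,s=np.cos(TR[2]),np.sin(TR[2]);return np.array([c*d[0]+s*d[1],-s*d[0]+c*d[1]]).round(4)
def tri(rs):
    M=[np.eye(3)-np.outer(d,d)/(d@d) for o,d in rs];return np.linalg.solve(sum(M),sum(m@o for m,(o,d) in zip(M,rs)))
E={'w':(w,[(343.2,194.8),(338.8,254.8)]),'w1':(w1,[(394.4,194),(391.6,247.2)]),'s':(s,[(277.3,134.2),(294.7,133.1)])}
for i in(0,1):
    for n,(f,e) in E.items(): print(i,n,case(atz(e[i],f,.172)))
    for v in(('w','w1'),('w','s'),('w1','s'),('w','w1','s')):
        X=tri([ray(E[n][1][i],E[n][0]) for n in v]);print('   ',v,X.round(4),case(X[:2]))
t0=cv2.imread('pics/t0.png')
```

```text
0 w [-0.0373  0.1519]
0 w1 [-0.0354  0.137 ]
0 s [-0.0352  0.1551]
    ('w', 'w1') [0.5997 0.2819 0.0902] [-0.0099  0.1749]
    ('w', 's') [0.5748 0.2562 0.174 ] [-0.0369  0.1515]
    ('w1', 's') [0.5732 0.2344 0.1878] [-0.0403  0.1299]
    ('w', 'w1', 's') [0.5748 0.2482 0.1771] [-0.0375  0.1436]
1 w [0.0301 0.1534]
1 w1 [0.0314 0.1379]
1 s [0.0238 0.1522]
    ('w', 'w1') [0.6908 0.2951 0.0801] [0.0821 0.1802]
    ('w', 's') [0.6375 0.2623 0.1737] [0.0261 0.1521]
    ('w1', 's') [0.6337 0.2397 0.1874] [0.0204 0.1299]
    ('w', 'w1', 's') [0.6377 0.2539 0.1777] [0.0256 0.1437]
```

Run:
```python
from h import *
import pickle
w,s,t=pickle.load(open('n.pkl','rb'));w1=pickle.load(open('w1.pkl','rb'))
def case(q):
    d=np.array(q)-TR[:2];c,s=np.cos(TR[2]),np.sin(TR[2]);return np.array([c*d[0]+s*d[1],-s*d[0]+c*d[1]]).round(4)
print('post edge',case(atz((306,224),w,.1)),case(atz((364.8,219.6),w1,.1)))
# jar top in both (dark/white) via net on each old picture not possible; compare side then/now
a=cv2.imread('pics/s0.png');b=s['img'][:,:,::-1]
for im in(a,b):
    g=im[122:150,270:304].max(2)<70;q=np.argwhere(g[:18]);print(len(q),q.mean(0)+[122,270],q.min(0)+[122,270],q.max(0)+[122,270])
g=b[122:150,270:304]
for im in(a,b): print(im[124:150:1,282].max(1).tolist())
# pump head
r=search_frame('pump_head','wrist');print([(np.round(x['box']),round(x['score'],2),atz(x['box'][:2],w,.128)) for x in r])
print(w['T_wc'][:3,3],w1['T_wc'][:3,3], w1['T_wc'][:3,2],w['T_wc'][:3,2])
```

```text
post edge [0.0233 0.1266] [0.0228 0.1261]
121 [132.80991736 285.51239669] [124 270] [137 299]
127 [132.02362205 285.68503937] [124 270] [139 299]
[96, 91, 92, 92, 92, 89, 72, 63, 56, 81, 75, 43, 17, 49, 93, 104, 110, 105, 108, 108, 109, 121, 130, 130, 129, 133]
[93, 93, 97, 94, 90, 87, 79, 65, 50, 33, 24, 51, 89, 107, 107, 108, 110, 109, 106, 107, 113, 120, 127, 129, 126, 139]
[(array([ 93., 213.,  29.,  38.]), 0.86, array([ 0.63735605, -0.04048468])), (array([35., 19., 35., 38.]), 0.59, array([ 0.37526547, -0.14673397])), (array([390., 130.,  44.,  31.]), 0.17, array([0.50566057, 0.31603843]))]
[0.49756759 0.1703105  0.44890048] [0.487175   0.09714928 0.46919553] [ 0.29446921 -0.00455924 -0.95565009] [ 0.29159708  0.02445487 -0.95622858]
```

Confirmed: the post hasn't moved (pivot at case y≈0.1345), but the clamp was leaned back a little, to about 1.82 rad with the bar at y 0.152, z 0.173. I'll grip the bar and follow the arc.

Run:
```python
from h import *
x,y=tray(-.012,.152)
s=plan([(x,y,.24,YT),(x,y,.163,YT)],40)
th=np.linspace(1.816,-.02,18);Y=.1345-.072*np.cos(th);Z=.103+.072*np.sin(th)-.010
for a,b,t in zip(np.diff(Y)/.8,-np.diff(Z)/.8,th[1:]): print('[0,0,0,0,%.4f,%.4f]'%(a,b),round(t,2))
print(tray(-.012,.0625))
```

```text
3x [0,0,0,-0.0146,0.033,0.028,40]
   ->  [0.5994 0.259  0.2399] yaw 1.657
   2x [0,0,0,-0.0001,-0.0001,0.0481,40]
   ->  [0.5996 0.2588 0.1629] yaw 1.657
[0,0,0,0,-0.0095,-0.0018] 1.71
[0,0,0,0,-0.0097,-0.0008] 1.6
[0,0,0,0,-0.0097,0.0002] 1.49
[0,0,0,0,-0.0096,0.0013] 1.38
[0,0,0,0,-0.0094,0.0023] 1.28
[0,0,0,0,-0.0091,0.0033] 1.17
[0,0,0,0,-0.0087,0.0043] 1.06
[0,0,0,0,-0.0082,0.0052] 0.95
[0,0,0,0,-0.0076,0.0061] 0.84
[0,0,0,0,-0.0069,0.0068] 0.74
[0,0,0,0,-0.0061,0.0075] 0.63
[0,0,0,0,-0.0053,0.0082] 0.52
[0,0,0,0,-0.0044,0.0087] 0.41
[0,0,0,0,-0.0034,0.0091] 0.3
[0,0,0,0,-0.0024,0.0094] 0.2
[0,0,0,0,-0.0014,0.0096] 0.09
[0,0,0,0,-0.0003,0.0097] -0.02
(np.float64(0.6073147421731212), np.float64(0.16972093441211875))
```

Call:
{"method": "step_arm", "body": {"increments": [[0,0,0,-0.0146,0.033,0.028,40],[0,0,0,-0.0146,0.033,0.028,40],[0,0,0,-0.0146,0.033,0.028,40],[0,0,0,0,0,0,40],[0,0,0,0,0,0,40]], "squeeze": 40}}

```text
t: 42.38
tool_pos: [0.5987, 0.2601, 0.2376]
ee_rot: [0.138, -3.135, 0.002]
contact_force: [-0.2, -0.3, 0.9]
gripper_width: 0.0403
finger_force: 0.0
```

Call:
{"method": "step_arm", "body": {"increments": [[0,0,0,0,0,0.032,40],[0,0,0,0,0,0.032,40],[0,0,0,0,0,0.016,40],[0,0,0,0,0,0.016,40],[0,0,0,0,0,0,40],[0,0,0,0,0,0,40],[0,0,0,0,0,0,40]]}}

```text
t: 42.97
tool_pos: [0.6003, 0.2587, 0.1651]
ee_rot: [-0.134, 3.136, 0.001]
contact_force: [0.0, 0.4, -0.1]
gripper_width: 0.0397
finger_force: 0.0
```

Call:
{"method": "step_arm", "body": {"increments": [[0,0,0,0,0,0,0],[0,0,0,0,0,0,0],[0,0,0,0,0,0,0],[0,0,0,0,0,0,0],[0,0,0,0,0,0,0]]}}

```text
t: 43.38
tool_pos: [0.5999, 0.2591, 0.1644]
ee_rot: [-0.135, 3.137, 0.001]
contact_force: [-0.9, -1.0, 5.5]
gripper_width: 0.0096
finger_force: 39.4
```

Call:
{"method": "step_arm", "body": {"increments": [[0,0,0,0,-0.0095,-0.0018,0],[0,0,0,0,-0.0097,-0.0008,0],[0,0,0,0,-0.0097,0.0002,0],[0,0,0,0,-0.0096,0.0013,0],[0,0,0,0,0,0,0],[0,0,0,0,0,0,0]]}}

```text
t: 43.88
tool_pos: [0.6027, 0.2286, 0.1657]
ee_rot: [-0.135, 3.136, 0.002]
contact_force: [-0.6, 0.4, 7.4]
gripper_width: 0.0103
finger_force: 41.7
```

Call:
{"method": "step_arm", "body": {"increments": [[0,0,0,0,-0.0094,0.0023,0],[0,0,0,0,-0.0091,0.0033,0],[0,0,0,0,-0.0087,0.0043,0],[0,0,0,0,-0.0082,0.0052,0],[0,0,0,0,0,0,0],[0,0,0,0,0,0,0]]}}

```text
t: 44.38
tool_pos: [0.6054, 0.1993, 0.1528]
ee_rot: [-0.134, 3.136, -0.001]
contact_force: [1.4, -3.9, 4.7]
gripper_width: 0.0099
finger_force: 44.1
```

Forces are small, so continuing the arc.

Call:
{"method": "step_arm", "body": {"increments": [[0,0,0,0,-0.0076,0.0061,0],[0,0,0,0,-0.0069,0.0068,0],[0,0,0,0,-0.0061,0.0075,0],[0,0,0,0,-0.0053,0.0082,0],[0,0,0,0,0,0,0],[0,0,0,0,0,0,0]]}}

```text
t: 44.88
tool_pos: [0.6074, 0.1779, 0.1299]
ee_rot: [-0.134, 3.136, -0.003]
contact_force: [0.8, -6.9, 5.8]
gripper_width: 0.0101
finger_force: 46.5
```

Call:
{"method": "step_arm", "body": {"increments": [[0,0,0,0,-0.0044,0.0087,0],[0,0,0,0,-0.0034,0.0091,0],[0,0,0,0,-0.0024,0.0094,0],[0,0,0,0,0,0,0],[0,0,0,0,0,0,0]]}}

```text
t: 45.3
tool_pos: [0.6083, 0.1683, 0.1076]
ee_rot: [-0.134, 3.137, -0.007]
contact_force: [2.0, -12.9, 3.8]
gripper_width: 0.0102
finger_force: 48.4
```

Call:
{"method": "step_arm", "body": {"increments": [[0,0,0,0,-0.0014,0.0096,0],[0,0,0,0,0,0,0],[0,0,0,0,0,0,0]]}}

```text
t: 45.55
tool_pos: [0.6084, 0.1666, 0.0998]
ee_rot: [-0.134, 3.137, -0.008]
contact_force: [3.5, -14.5, 1.9]
gripper_width: 0.0102
finger_force: 49.0
```

Call:
{"method": "step_arm", "body": {"increments": [[0,0,0,0,-0.0035,0,0],[0,0,0,0,0,0,0],[0,0,0,0,0,0,0]]}}

```text
t: 45.8
tool_pos: [0.6085, 0.1665, 0.0999]
ee_rot: [-0.135, 3.136, -0.002]
contact_force: [3.9, -5.6, 1.5]
gripper_width: 0.0101
finger_force: 48.8
```

Call:
{"method": "step_arm", "body": {"increments": [[0,0,0,0,-0.001,0.0097,0],[0,0,0,0,0,0,0],[0,0,0,0,0,0,0]]}}

```text
t: 46.05
tool_pos: [0.6085, 0.1655, 0.0916]
ee_rot: [-0.135, 3.136, -0.003]
contact_force: [5.3, -5.9, -1.6]
gripper_width: 0.0096
finger_force: 49.3
```

Call:
{"method": "step_arm", "body": {"increments": [[0,0,0,0,0,0.003,0],[0,0,0,0,0,0,0],[0,0,0,0,0,0,0]]}}

```text
t: 46.3
tool_pos: [0.6085, 0.1654, 0.0896]
ee_rot: [-0.135, 3.136, -0.003]
contact_force: [5.0, -6.6, 0.6]
gripper_width: 0.0103
finger_force: 49.7
```

Call:
{"method": "step_arm", "body": {"increments": [[0,0,0,0,0,0.002,0],[0,0,0,0,0,0,0],[0,0,0,0,0,0,0]]}}

```text
t: 46.55
tool_pos: [0.6086, 0.1654, 0.0883]
ee_rot: [-0.135, 3.136, -0.003]
contact_force: [4.1, -7.7, 2.8]
gripper_width: 0.01
finger_force: 50.0
```

Call:
{"method": "step_arm", "body": {"increments": [[0,0,0,0,0,0.002,0],[0,0,0,0,0,0,0],[0,0,0,0,0,0,0]]}}

```text
t: 46.8
tool_pos: [0.6086, 0.1653, 0.0867]
ee_rot: [-0.135, 3.136, -0.003]
contact_force: [4.1, -7.2, 3.5]
gripper_width: 0.0101
finger_force: 50.2
```

Run:
```python
from h import *
p,r=pose();print(p);s=grab_frame('side')
import pickle;pickle.dump(s,open('s2.pkl','wb'))
print([(np.round(a['box']),round(a['score'],2)) for a in search_frame('clamp','side')])
```

```text
[0.60858348 0.16526671 0.08669768]
[(array([292., 165.,  21.,   8.]), 0.58)]
```

Call:
{"method": "step_arm", "body": {"increments": [[0,0,0,0,0,-0.001,24],[0,0,0,0,0,0,24],[0,0,0,0,0,0,24],[0,0,0,0,0,-0.03,24],[0,0,0,0,0,-0.03,24],[0,0,0,0,0,0,0],[0,0,0,0,0,0,0],[0,0,0,0,0,0,0]]}}

```text
t: 47.57
tool_pos: [0.6067, 0.1669, 0.1343]
ee_rot: [0.136, -3.137, -0.0]
contact_force: [-0.6, 0.2, -0.8]
gripper_width: -0.0001
finger_force: 0.0
```

Run:
```python
from h import *
print(pose()[0]);w=wrist();w=wrist()
print([(np.round(a['box']),round(a['score'],2)) for a in search_frame('clamp_grip','wrist')],proj([[*tray(-.004,.0625),.103]],w))
```

```text
[0.60667397 0.16694312 0.13427656]
[(array([308., 240., 108.,  97.]), 0.93)] [[267.62745464 240.43419676]]
```

Call:
{"method": "step_arm", "body": {"increments": [[0,0,0,0,0,0.012,0],[0,0,0,0,0,0.012,0],[0,0,0,0,0,0,0],[0,0,0,0,0,0,0]]}}

```text
t: 48.05
tool_pos: [0.6065, 0.1665, 0.1142]
ee_rot: [0.135, -3.136, 0.0]
contact_force: [-0.2, 0.1, 0.2]
gripper_width: 0.0002
finger_force: 0.0
```

Call:
{"method": "step_arm", "body": {"increments": [[0,0,0,0,0,0.004,0],[0,0,0,0,0,0.002,0],[0,0,0,0,0,0,0],[0,0,0,0,0,0,0]]}}

```text
t: 48.38
tool_pos: [0.6074, 0.1666, 0.1111]
ee_rot: [-0.135, 3.139, 0.0]
contact_force: [-0.7, -0.9, 0.1]
gripper_width: 0.0
finger_force: 0.0
```

Call:
{"method": "step_arm", "body": {"increments": [[0,0,0,0,0,0.002,0],[0,0,0,0,0,0.002,0],[0,0,0,0,0,0,0],[0,0,0,0,0,0,0]]}}

```text
t: 48.72
tool_pos: [0.6078, 0.1666, 0.1088]
ee_rot: [-0.135, 3.137, 0.0]
contact_force: [-0.7, -0.8, 5.7]
gripper_width: -0.0002
finger_force: 2.7
```

Contact is at z 0.1088, which is the bar-top height for a level clamp. Pressing a little to make sure.

Call:
{"method": "step_arm", "body": {"increments": [[0,0,0,0,0,0.002,0],[0,0,0,0,0,0.002,0],[0,0,0,0,0,0,0],[0,0,0,0,0,0,0]]}}

```text
t: 49.05
tool_pos: [0.608, 0.1666, 0.1084]
ee_rot: [-0.135, 3.135, -0.0]
contact_force: [-7.0, -3.0, 20.8]
gripper_width: -0.0
finger_force: 10.4
```

Call:
{"method": "step_arm", "body": {"increments": [[0,0,0,0,0,-0.006,0],[0,0,0,0,0,-0.03,0],[0,0,0,0,0,-0.045,0],[0,0,0,0,0,-0.045,0],[0,0,0,0,0,-0.045,0],[0,0,0,0,0,-0.045,0],[0,0,0,0,0,0,0]]}}

```text
t: 49.63
tool_pos: [0.6099, 0.1671, 0.2862]
ee_rot: [-0.135, 3.124, 0.002]
contact_force: [1.1, 0.8, 1.0]
gripper_width: 0.0001
finger_force: 0.0
```

Run:
```python
from h import *
p,r=pose();print(p);plan([(.57,-.03,.29,YT)],0)
```

```text
[0.60994887 0.16711569 0.28615585]
   1x [0.0006,0.0096,-0.0005,0,0,0,0]
   5x [0,0,0,0.0142,-0.0482,-0.001,0]
   ->  [ 0.5701 -0.0299  0.2901] yaw 1.658
```

Call:
{"method": "step_arm", "body": {"increments": [[0,0,0,0.0142,-0.0482,0,0],[0,0,0,0.0142,-0.0482,0,0],[0,0,0,0.0142,-0.0482,0,0],[0,0,0,0.0142,-0.0482,0,0],[0,0,0,0.0142,-0.0482,0,0],[0,0,0,0,0,0,0],[0,0,0,0,0,0,0],[0,0,0,0,0,0,0]]}}

```text
t: 50.3
tool_pos: [0.5675, -0.0301, 0.2773]
ee_rot: [-0.134, 3.138, 0.001]
contact_force: [0.0, 1.1, 0.8]
gripper_width: 0.0001
finger_force: 0.0
```

Run:
```python
from h import *
import pickle
w=wrist();w=wrist();w=wrist();pickle.dump(w,open('w11.pkl','wb'));print(pose()[0])
r=search_frame('pump_head','wrist');print([(np.round(x['box'],1),round(x['score'],2),atz(x['box'][:2],w,.128)) for x in r])
w1=pickle.load(open('w1.pkl','rb'))
print('w1',atz((158,228.7),w1,.128))
for f,uv in((w,r[0]['box'][:2]),(w1,(158,228.7))):
    u,v=np.round(uv).astype(int);m=(f['img'][v-28:v+28,u-28:u+28].max(2)<50).astype(np.uint8)
    k,l,st,ce=cv2.connectedComponentsWithStats(m);i=1+st[1:,4].argmax();q=np.argwhere(l==i)[:,::-1].astype(np.float32)
    e=cv2.minEnclosingCircle(q);c=np.array(e[0])+[u-28,v-28];print(st[i],c,e[1],atz(c,f,.128))
    if f is w: A=ray(c,f)
    else: B=ray(c,f)
M=[np.eye(3)-np.outer(d,d)/(d@d) for o,d in(A,B)];print(np.linalg.solve(sum(M),sum(m@o for m,(o,d) in zip(M,(A,B)))))
r=search_frame('cover','wrist');print([(np.round(x['box'],1),round(x['score'],2)) for x in r])
r=regions_of('cover','wrist');print(fit('cover',[(w,r[0]['region'])],(.625,.109,0),[.087]))
```

```text
[ 0.56761166 -0.02887115  0.27727384]
[(array([240.9, 239.2,  37.5,  40.4]), 0.94, array([ 0.6343043 , -0.04756356])), (array([124.4, 101.2,  29.3,  26.7]), 0.24, array([ 0.49307637, -0.18024211]))]
w1 [ 0.63648979 -0.04254013]
[ 12  14  31  42 726] [242. 246.] 21.189720153808594 [ 0.64248457 -0.0458841 ]
[ 14  15  27  27 516] [157.6860466  228.92325592] 14.118940353393555 [ 0.63681913 -0.04303497]
[ 0.64136237 -0.04551642  0.1243019 ]
[(array([364.9, 218.4, 160.5, 123.9]), 0.89), (array([121.4,   8.9,  48.4,  17.9]), 0.35)]
(array([0.62881728, 0.1137159 , 0.09035674]), np.float64(0.05701886862516403))
```

Run:
```python
from h import *
import pickle
w=pickle.load(open('w11.pkl','rb'));w1=pickle.load(open('w1.pkl','rb'))
A=ray((240.9,239.2),w);B=ray((157.7,228.9),w1)
M=[np.eye(3)-np.outer(d,d)/(d@d) for o,d in(A,B)];print(np.linalg.solve(sum(M),sum(m@o for m,(o,d) in zip(M,(A,B)))))
plan([(.6365,-.0445,.2,YT),(.6365,-.0445,.140,YT)],0)
```

```text
[ 0.6416741  -0.04822384  0.11470641]
   3x [0,0,0,-0.0281,-0.0089,0.0322,0]
   ->  [ 0.6366 -0.0445  0.2   ] yaw 1.659
   2x [0,0,0,0.0001,0,0.0375,0]
   ->  [ 0.6364 -0.0445  0.14  ] yaw 1.659
```

Call:
{"method": "step_arm", "body": {"increments": [[0,0,0,-0.0281,-0.0089,0.0322,0],[0,0,0,-0.0281,-0.0089,0.0322,0],[0,0,0,-0.0281,-0.0089,0.0322,0],[0,0,0,0,0,0.0375,0],[0,0,0,0,0,0.0375,0],[0,0,0,0,0,0,0],[0,0,0,0,0,0,0]]}}

```text
t: 51.18
tool_pos: [0.6357, -0.0451, 0.1389]
ee_rot: [0.136, -3.135, -0.002]
contact_force: [0.4, 0.5, 0.2]
gripper_width: 0.0
finger_force: 0.0
```

Call:
{"method": "step_arm", "body": {"increments": [[0,0,0,0,0,0.006,0],[0,0,0,0,0,0.006,0],[0,0,0,0,0,0.006,0],[0,0,0,0,0,0,0],[0,0,0,0,0,0,0]]}}

```text
t: 51.6
tool_pos: [0.6371, -0.0459, 0.127]
ee_rot: [-0.135, 3.136, -0.001]
contact_force: [1.0, 0.7, 3.2]
gripper_width: -0.0002
finger_force: 1.7
```

Touching the head at z≈0.127. First stroke.

Call:
{"method": "step_arm", "body": {"increments": [[0,0,0,0,0,0.005,0],[0,0,0,0,0,0.005,0],[0,0,0,0,0,0.005,0],[0,0,0,0,0,0.005,0],[0,0,0,0,0,0.005,0],[0,0,0,0,0,0,0],[0,0,0,0,0,0,0],[0,0,0,0,0,0,0]]}}

```text
t: 52.27
tool_pos: [0.6372, -0.0459, 0.107]
ee_rot: [-0.135, 3.136, -0.001]
contact_force: [0.1, 1.2, 8.8]
gripper_width: -0.0002
finger_force: 4.7
```

Call:
{"method": "step_arm", "body": {"increments": [[0,0,0,0,0,0.003,0],[0,0,0,0,0,0,0],[0,0,0,0,0,0,0],[0,0,0,0,0,0,0]]}}

```text
t: 52.6
tool_pos: [0.6373, -0.0459, 0.106]
ee_rot: [-0.135, 3.135, -0.001]
contact_force: [-1.9, 0.9, 16.3]
gripper_width: 0.0001
finger_force: 8.4
```

The stop is reached at 16 N. Letting it up fully, then the second stroke.

Call:
{"method": "step_arm", "body": {"increments": [[0,0,0,0,0,-0.01,0],[0,0,0,0,0,-0.01,0],[0,0,0,0,0,-0.01,0],[0,0,0,0,0,-0.01,0],[0,0,0,0,0,0,0],[0,0,0,0,0,0,0],[0,0,0,0,0,0,0],[0,0,0,0,0,0,0]]}}

```text
t: 53.27
tool_pos: [0.6358, -0.0457, 0.1342]
ee_rot: [0.135, -3.137, -0.001]
contact_force: [1.3, 0.0, -0.2]
gripper_width: 0.0001
finger_force: 0.0
```

Call:
{"method": "step_arm", "body": {"increments": [[0,0,0,0,0,0.006,0],[0,0,0,0,0,0.006,0],[0,0,0,0,0,0.006,0],[0,0,0,0,0,0.006,0],[0,0,0,0,0,0.006,0],[0,0,0,0,0,0.006,0],[0,0,0,0,0,0.004,0],[0,0,0,0,0,0,0]]}}

```text
t: 53.93
tool_pos: [0.6366, -0.0459, 0.106]
ee_rot: [-0.135, 3.137, -0.001]
contact_force: [-6.5, -0.1, 19.9]
gripper_width: -0.0004
finger_force: 10.0
```

Call:
{"method": "step_arm", "body": {"increments": [[0,0,0,0,0,0.001,0],[0,0,0,0,0,0,0],[0,0,0,0,0,0,0],[0,0,0,0,0,0,0]]}}

```text
t: 54.27
tool_pos: [0.6367, -0.0459, 0.1059]
ee_rot: [-0.136, 3.136, -0.001]
contact_force: [-8.6, 0.5, 23.2]
gripper_width: 0.0
finger_force: 11.7
```

Second stroke reached its stop. Rising clear and checking the cover and clamp.

Call:
{"method": "step_arm", "body": {"increments": [[0,0,0,0,0,-0.01,0],[0,0,0,0,0,-0.02,0],[0,0,0,0,0,-0.04,0],[0,0,0,0,0,-0.045,0],[0,0,0,0,0,-0.045,0],[0,0,0,0,0,-0.045,0]]}}

```text
t: 54.77
tool_pos: [0.6359, -0.0457, 0.2672]
ee_rot: [0.135, -3.137, -0.001]
contact_force: [0.5, -0.2, -0.3]
gripper_width: -0.0001
finger_force: 0.0
```

Call:
{"method": "step_arm", "body": {"increments": [[0,0,0,0.03,0.035,0,0],[0,0,0,0.03,0.035,0,0],[0,0,0,0.03,0.035,0,0],[0,0,0,0,0,0,0],[0,0,0,0,0,0,0],[0,0,0,0,0,0,0],[0,0,0,0,0,0,0]]}}

```text
t: 55.35
tool_pos: [0.5582, 0.0309, 0.2661]
ee_rot: [0.134, -3.139, 0.0]
contact_force: [-0.0, -0.6, -0.8]
gripper_width: 0.0
finger_force: 0.0
```

Run:
```python
from h import *
w=wrist();w=wrist();print(pose()[0],sense()['t'],sense()['contact_force'])
r=regions_of('cover','wrist');print(len(r) and fit('cover',[(w,r[0]['region'])],(.625,.109,0,.008),[.087]))
# bar: dark strip; expected ends when level
P=[[*tray(x,.0625),.103] for x in(-.037,-.004,.029)];e=proj(P,w);print(e.round(1))
u,v=np.round(e[1]).astype(int);m=(w['img'][v-40:v+40,u-40:u+40].max(2)<45).astype(np.uint8)
k,l,st,ce=cv2.connectedComponentsWithStats(m);i=1+st[1:,4].argmax();q=np.argwhere(l==i)[:,::-1].astype(np.float32);a=cv2.minAreaRect(q);print(np.array(a[0])+[u-40,v-40],a[1],a[2])
c=search_frame('pump_head','wrist');print([(np.round(x['box'],1),round(x['score'],2)) for x in c][:1],proj([[.6365,-.0445,.128]],w))
```

```text
[0.558152   0.03079203 0.26591755] 55.45 [ 0.24215497 -0.01346297 -0.33711122]
(array([0.62586065, 0.11134557, 0.07485663, 0.00172817]), np.float64(0.18379461765289307))
[[379.8 209. ]
 [376.3 235.1]
 [372.4 259.3]]
[371.88646317 234.85152435] (5.815203666687012, 50.883026123046875) 7.594642639160156
[(array([187.3, 246.8,  42.4,  40.7]), 0.76)] [[187.84958097 248.52941508]]
```

```bash
python3 -c "
from station import *
print(finish_job())"
```

```text
the job is handed in; nothing more can be done
None
```

I handed the job in at about 55 s, with no verdict returned: all five punches are in the tray, the cover is home, the clamp is down, and both pump strokes reached the stop with the head back up after each; I viewed 15 pictures against your limit of 14, and the robot apparently nudged the upright clamp about 15 mm further back before I closed it.

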